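Hang a freshly bonded bracket on the curing carousel

TASK

Turn the curing carousel (the red post is there for it), not fast, all the way to its stop so that the empty hook with the yellow clamp faces front, and leave it there. Only then pick up the loose steel bracket (its orange lug is there to hold it by), thread its window over the hook, lower it gently until the hook carries it, slide it back along the hook until it is flat against the brass collar, and let go. The glue is wet: do not press, drop or knock the bracket, and leave the circuit board, the dropper bottle and the goggles alone.

Things in the scene. Friction and masses are not known exactly. Their poses are not given: they have to be found in the camera images.
- carousel: Fixed black base disc of the curing carousel (160 mm dia, 16 mm high). Origin: centre of its underside, on the turning axis (z up); its -x axis is the FRONT (small yellow mark). The aluminium column on it is 56 mm dia, top at 145 mm. Three more hooks, at 90 deg steps from the empty one, carry brackets like the loose one, fixed to them, undersides 58 mm, tops 188 mm above the bench.
- turret (a joint): Angle of the carousel in rad. 0 = firmly at its stop, empty hook exactly at the front; starts between -1.4 and -0.5 and grows counter-clockwise seen from above; it cannot go beyond 0. Friction about 0.22 N m; it stays where it is left.
- post_top (a point): Centre of the top end, 230 mm above the bench, of the red upright turning post: 14 mm dia, free from 146 to 230 mm height. It turns with the carousel at 60 mm from the axis, midway between two loaded hooks; at joint 0 it is on the +x+y diagonal of carousel (behind the axis, left seen from the robot).
- hook_ref (a point): Point turning with the carousel, 72 mm from its axis, 135 mm above the bench; -x points outward along the empty hook, z up. The hook is a level steel rod, 8 mm dia, clamped firmly by a yellow block at an UNREPORTED height: its centreline runs between 18 mm below and 18 mm above this point. Its upturned tip, 33 mm outward of the point, is 8 mm thick, its top 16 mm above the centreline.
- collar_face (a point): Point on the outer face plane of the brass collar (18 mm dia) on the empty hook's rod, 70 mm from the axis, 2 mm inward of hook_ref, same axes. The collar is centred on the rod and shares its unreported height. A bracket is home when its plate lies flat on this face, so the plate's centre plane is then at hook_ref.
- bracket: Steel bracket standing upright on the bench, 0.18 to 0.29 kg. Origin: centre of the underside of its foot; z up, x normal to the plate, y along its width; it looks the same both ways round and may hang either way. Foot 44 (x) x 60 (y) x 4 mm. Plate 4 mm thick, 60 mm wide, up to z = 100 mm.
- window_apex (a point): Top of the window through the bracket's plate, 84 mm above the bracket's origin. Window: 18 mm wide, from z = 14 mm to 72 mm of the bracket, then narrowing as a V to this apex. Hung on the 8 mm rod, the rod's centreline is 7 mm below the apex. The contact force of bracket and carousel, summed over both flanks of the V, must stay under 16 N (its weight alone gives 3 to 5 N).
- lug (a point): Centre of the orange grip lug on top of the bracket: 10 mm thick (bracket x), 24 mm wide (bracket y), 30 mm high, from 100 to 130 mm above the bracket's origin, centred over it.
- pcb: Green circuit board, 60 x 45 x 4 mm with 10 mm high parts, lying on the bench; bystander. Origin: centre of underside.
- dropper: White dropper bottle, 38 mm dia, 72 mm high, standing; bystander. Origin: centre of underside.
- goggles: Amber safety goggles, 140 mm wide (y), 135 mm deep (x), 42 mm high, bystander. Origin: under the bridge, at the level of the bench.
There are look-alikes about, which are no part of the job. Of the things that look like the carousel, the largest one is meant.

How it is judged (in metres and radians):
On the way, in this order (a step that is already met when the one before it is completed fails the run):
1. the carousel stands at its stop, empty hook to the front, while the bracket still stands where it was (value of joint turret above -0.06 rad and distance of bracket from where it was at the start of the episode below 0.015 m), for 0.2 s.
2. the bracket is lifted off the bench (height (world z) of bracket above 0.03 m), for 0.2 s.
At the end, for the whole second after the job is handed in: The carousel is within 0.06 rad of its stop; the bracket hangs at rest on the empty hook, upright within 0.12 rad, flat to the collar within 0.2 rad and 4 mm, centred on the hook within 5 mm, carried by the carousel and released (value of joint turret above -0.06 rad and x of bracket in the frame of hook_ref between -0.004 and 0.004 m and y of bracket in the frame of hook_ref between -0.005 and 0.005 m and z of bracket in the frame of hook_ref between -0.102 and -0.053 m and angle between bracket's own z axis and vertical below 0.12 rad and angle between the x axis of bracket and the x axis of hook_ref, either way round below 0.2 rad and contact force between bracket and carousel above 0.8 N and contact force between bracket and the fingers below 0.05 N and linear speed of bracket below 0.02 m/s); the robot touches nothing.
It fails at once if the bracket is pressed or knocked against the carousel with more than 16 N (contact force between bracket and carousel above 16 N).
It fails at once if the bracket is let fall freely (about a millimetre or more) above the bench or onto the hook (height (world z) of bracket above 0.03 m and contact force between bracket and the fingers below 0.05 N and linear speed of bracket above 0.15 m/s).
It fails at once if the carousel is spun faster than 2.5 rad/s (velocity of joint turret above 2.5 rad/s or velocity of joint turret below -2.5 rad/s).
It fails at once if the carousel is turned away from its stop again once the bracket is off the bench (height (world z) of bracket above 0.03 m and value of joint turret below -0.12 rad).
It fails at once if the circuit board, the dropper bottle or the goggles are moved by more than 20 mm (distance of any of pcb, dropper, goggles from where it was at the start of the episode above 0.02 m).
It also fails if it takes over 72 s, if anything falls off the work surface, if the arm or the gripper's body presses on something with over 40 N, if the wrist force passes 120 N, or if a joint passes its speed limit or range.

ROBOT

A 7-joint arm with a two-finger parallel gripper is mounted at the origin on the work surface. World frame = base frame: x ahead of the robot, y to its left, z up, the work surface at z = 0. Lengths are in mm, angles in rad, forces in N, time in s.
With the tool pointing down it reaches from about 350 to 900 mm from the base axis. Payload 7.2 kg.
Tool frame: the origin (TCP) lies on the mounting face of the last link; the fingertips stand 182 mm ahead of it and the grasp point (between the pads) lies 163 mm ahead of it (grip_depth is the distance from the TCP to the grasp point, in mm); z points along the fingers, y is the line along which they close (so a half turn about z gives the same grasp; the last joint's range is limited). The gripper opens to 88 mm and grips with 3 to 60 N. Pads are 20 mm wide; open, the fingers measure 115 mm over their backs; the gripper's body (75 mm by 178 mm) begins 61 mm behind the grasp point.
Start: joints at [-1.175, 0.411, -0.013, 1.596, 0.006, 1.134, -0.082], TCP at [279.601, 558.969, 404.653] pointing down, gripper open.
Joint ranges: [-2.95, 2.95], [-0.29, 1.99], [-1.47, 1.44], [0.14, 2.54], [-1.03, 4.17], [0.13, 1.85], [-2.86, 2.86]. Speed limits (rad/s): [2.39, 2.39, 3.01, 3.01, 3.14, 3.14, 3.14].

INTERFACE

Orientations are given as a rotation vector (axis times angle).
In Python, from station import get_obs, camera, camera_params, hand_in, grip_depth gives the robot as it stands. The module is installed in compiled form; this text tells all that it offers.
- The arm moves only by the tool drive_tool, never from a script. Its argument "plan" is one flat list of numbers, 7 for each row, row after row: the shift along the tool's x, y, z in units of 0.1 m (1.0 is 0.1 m), then the turn, a rotation vector about the tool's x, y, z in units of 45 degrees (1.0 is 45 degrees), then the closure, from 0 (fully open) to 1 (shut). A call has 1 to 12 rows; each row is the pose to reach, as a shift and turn from the pose commanded when the call began, along the tool's axes at that moment; what a row does not reach only later rows make up. A row lasts 1/10 s, in which the tool goes at most 50 mm and 8.59 degrees, less where a joint would pass 70% of its speed; a pose out of reach is approached as far as the arm can. A call with a number of a shift or a turn outside -1 to 1 is refused whole. A call with a gripper value outside its range is refused whole. The fingers move at their own pace and stop on an object; "squeeze" is the grip in N (left out, the last holds). Time passes only in rows, so rows that repeat a pose let the fingers close. It gives the time, the measured TCP pose, the force, the opening and the grip force at its end, in the units of the state.
- get_obs(): the state, without advancing time (a new reading comes with each control period).
- camera(name): name is "side" or "top" or "wrist"; returns (picture, depth): 400x640x3 uint8, red, green, blue; 400x640 float32, mm along the optical axis (not along the pixel's ray), 0 where there is no reading.
- camera_params(name): a dict with "fx", "fy", "cx", "cy" (pixels), "origin" and "orientation" of the camera in the world. Camera axes: x right, y down, z forward; pixel columns grow to the right and rows downward; lengths in mm; the calibration is good to about 2 mm. The wrist camera is an equidistant fisheye: a pixel r from the principal point sees the ray r / f radians off the axis. A picture is of the moment at which its call begins: read the wrist's pose just before it. camera_params takes no time and is no camera call; for the wrist camera it gives the pose at the moment of the call.
- hand_in(): hands the job in; it is judged then, once.
The state is a dict: "t": time; "joints": joint angles; "dq": joint speeds; "joint_torque": joint torques, N m; "position": TCP position; "tool_rot": TCP orientation; "contact_force": force on the tool from outside, world axes, zero at the start; "ft_torque": the same for the moment, N m; "opening": finger opening in mm; "finger_force": force on a finger pad.
Only numpy, scipy, OpenCV 4.12 (cv2) and the standard library are available. Lean on these libraries where they do the work, as an engineer would, in place of code of your own. Each camera call takes 0.05 s, during which the arm holds its last target. There are 200 camera calls.

## Working session

There is one attempt and no reset: what is moved stays moved. The work goes in short steps, Python scripts to look and compute and a tool call to move; the robot and the scene stay as the last step left them, time stands still between calls to the robot, and variables do not carry over. Pictures are saved under pics/ and viewed, at most 10 in all, crops included, and the job is handed in when it is done.

Besides the shell and the picture viewer there is one more tool, called after "Emit:" as name(argument=value, ...) on one line, values as JSON. drive_tool: Moves the arm, as the interface text tells. Its arguments: {"type":"object","properties":{"plan":{"type":"array"},"squeeze":{"type":"number"}},"required":["plan"]}

```bash
mkdir -p pics; cat > h.py <<'E'
import numpy as np,cv2
from scipy.spatial.transform import Rotation as R
from station import *
def px(name,u,v,D,P,win=1):
    d=D[v-win:v+win+1,u-win:u+win+1]; d=np.median(d[d>0])
    r=np.array([(u-P['cx'])/P['fx']*d,(v-P['cy'])/P['fy']*d,d])
    return np.array(P['origin'])+rot(P['orientation'])@r
def rot(o):
    o=np.array(o,float)
    return o if o.shape==(3,3) else (R.from_rotvec(o) if o.size==3 else R.from_quat(o)).as_matrix()
def cloud(D,P):
    v,u=np.mgrid[:D.shape[0],:D.shape[1]]
    r=np.stack([(u-P['cx'])/P['fx']*D,(v-P['cy'])/P['fy']*D,D],-1)
    return r@rot(P['orientation']).T+np.array(P['origin'])
E
python3 - <<'E'
from h import *
for n in ['side','top']:
    I,D=camera(n);P=camera_params(n);print(n,P)
    cv2.imwrite(f'pics/{n}1.png',I[...,::-1]);np.savez(f'{n}1.npz',I=I,D=D)
o=get_obs();print(o);print(rot(o['tool_rot']))
E
```

```text
side {'fx': 423.80053919155705, 'fy': 423.80053919155705, 'cx': 322.93215161201795, 'cy': 194.45272576470447, 'origin': array([  26.59721332, -679.64906848, 1007.69212059]), 'orientation': array([-2.30479122,  0.70483382, -0.30670895])}
top {'fx': 382.8882747842934, 'fy': 382.8882747842934, 'cx': 319.2015944016435, 'cy': 199.0547141037746, 'origin': array([ 305.84598203,  -25.36781656, 1222.48191427]), 'orientation': array([-2.12560112,  2.09780799, -0.21244354])}
{'t': 0.1, 'joints': array([-1.17515663,  0.41183508, -0.01270534,  1.59692778,  0.00556735,
        1.13429009, -0.08223415]), 'dq': array([-1.68363326e-05, -2.11468482e-03, -2.66331336e-03, -2.21915369e-03,
        5.06838702e-04,  2.36219507e-03, -3.71067900e-04]), 'joint_torque': array([ 2.33935425e-03, -5.89089346e+01,  6.43792637e-01, -2.91710365e+01,
       -5.37570950e-02,  1.44653086e-02,  6.87902684e-05]), 'position': array([279.55076838, 558.79444328, 403.89689015]), 'tool_rot': array([-7.22070718e-01, -3.05722204e+00,  2.20234594e-03]), 'contact_force': array([-1.16432153, -0.3384468 ,  0.01019747]), 'ft_torque': array([-0.00305212,  0.01363856,  0.02546978]), 'finger_force': 0.0, 'opening': 87.6532532171517}
[[-8.94327847e-01  4.47411864e-01 -5.71203451e-04]
 [ 4.47412223e-01  8.94326896e-01 -1.30583919e-03]
 [-7.34053366e-05 -1.42341176e-03 -9.99998984e-01]]
```

View pics/side1.png

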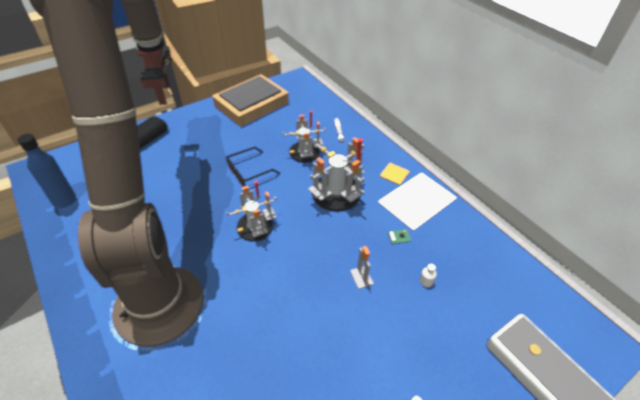

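View pics/top1.png

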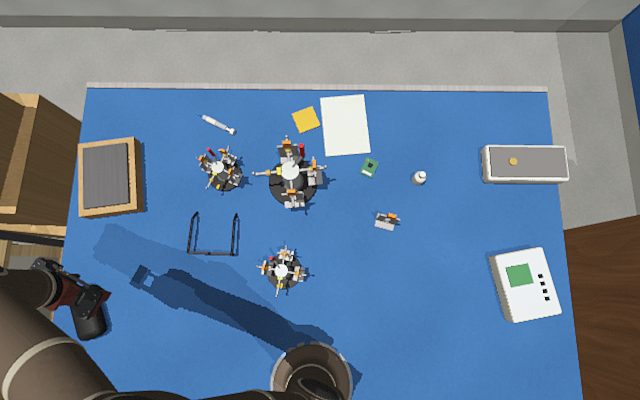

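The picture shows three carousels in the top view, at (220,170), (293,178) and (282,270). The one at (293,178) is clearly the largest, so it is the one meant. The only loose bracket is at (387,219). The pcb is at (370,167), the dropper at (419,178) and the goggles at (214,235). I'll confirm in enlarged crops.

```bash
python3 - <<'E'
from h import *
I=np.load('top1.npz')['I'][...,::-1]; J=np.load('side1.npz')['I'][...,::-1]
a=cv2.resize(I[130:230,245:345],None,fx=5.5,fy=5.5,interpolation=2)
cv2.imwrite('pics/c1.png',a)
b=cv2.resize(J[130:300,280:440],None,fx=3.5,fy=3.5,interpolation=2)
cv2.imwrite('pics/c2.png',b)
P=camera_params('top');D=np.load('top1.npz')['D'];C=cloud(D,P)
Ps=camera_params('side');Ds=np.load('side1.npz')['D'];Cs=cloud(Ds,Ps)
np.set_printoptions(precision=1,suppress=True)
for n,c,im in(('top',C,I),('side',Cs,J)):
    hsv=cv2.cvtColor(im,cv2.COLOR_BGR2HSV)
    red=((hsv[...,0]<4)|(hsv[...,0]>175))&(hsv[...,1]>150)&(hsv[...,2]>60)
    org=(hsv[...,0]>=5)&(hsv[...,0]<16)&(hsv[...,1]>150)&(hsv[...,2]>120)
    yel=(hsv[...,0]>=20)&(hsv[...,0]<34)&(hsv[...,1]>130)&(hsv[...,2]>120)
    for k,m in(('red',red),('org',org),('yel',yel)):
        nn,L,S,ce=cv2.connectedComponentsWithStats(m.astype(np.uint8))
        for i in range(1,nn):
            if S[i,4]<4: continue
            p=c[L==i]; p=p[p[:,2]>1] if (p[:,2]>1).any() else p
            if np.linalg.norm(np.median(p,0)[:2])>1000: continue
            print(n,k,S[i,4],ce[i],np.median(p,0),p.min(0),p.max(0))
# white column top and bench level
m=(C[...,2]>130)&(C[...,2]<155)&(abs(np.mgrid[:400,:640][1]-293)<40)&(abs(np.mgrid[:400,:640][0]-178)<40)
hs=cv2.cvtColor(I,cv2.COLOR_BGR2HSV)
for s in (60,90):
  q=C[m&(hs[...,1]<s)];print('col',len(q),np.median(q,0),q.min(0),q.max(0))
print('bench',np.median(C[300:340,420:470,2]),np.median(Cs[300:340,300:400,2]))
E
```

```text
top red 45 [301.5 149.6] [656.1  31.8 212.3] [654.1  26.4 148. ] [665.2  37.6 233.3]
top red 15 [210.  151.3] [671.3 306.7 147.2] [669.5 304.2 102.2] [677.  312.4 158.1]
top red 9 [272.3 258.3] [359.5 108.4 153.4] [356.8 107.3 112.5] [362.3 111.6 157.3]
top yel 445 [305.5 119.4] [833.6  32.6   5. ] [305.8 -25.4   1. ] [ 881.4   78.1 1222.5]
top yel 18 [287.6 149.9] [678.   74.9 141.8] [672.4  69.  133.4] [682.2  84.9 147.4]
top yel 7 [224.1 154.7] [675.2 276.4  94.6] [672.6 272.5  92.1] [678.2 279.7  98.6]
top yel 35 [512.2 161.1] [ 678.5 -628.6   57. ] [ 668.5 -640.1   52.9] [ 688.4 -618.9   61.4]
top yel 6 [204.8 161.2] [654.4 333.3  95.9] [651.4 330.   95.2] [657.4 336.3  96.9]
top yel 32 [278.4 170.3] [613.3 101.3 149.9] [600.7  95.   11.8] [663.1 124.8 154.3]
top yel 13 [310.8 168.1] [623.2   6.1 142.4] [305.8 -25.4  14.4] [ 666.9   16.4 1222.5]
top yel 4 [229.5 171.5] [614.1 248.8 124.4] [609.7 247.1 123.6] [618.1 250.2 126.6]
top yel 19 [267.6 172.1] [605.9 130.7 150.5] [600.  126.9 147.4] [612.9 136.5 154.8]
top yel 9 [214.2 173.6] [616.7 300.5  95.4] [610.2 295.7   7. ] [644
[... 1051 characters left out ...]
11 [245.1 189.1] [336.8 137.1 121.4] [334.4 134.3 111.9] [340.7 138.8 130.9]
side org 13 [256.2 213. ] [320.4  39.6 119.7] [317.3  36.5 111.5] [324.4  41.3 128. ]
side org 26 [364.8 253.9] [ 483.2 -235.9  124. ] [ 480.4 -241.1  109.4] [ 486.5 -226.7  133.2]
side yel 9 [292. 151.] [601.6 314.4  11.1] [595.6 308.6   8.8] [606.7 322.   15.2]
side yel 267 [394.3 173.9] [833.4  27.2   6.6] [  26.6 -679.6    1.1] [ 874.2   72.9 1007.7]
side yel 11 [240.4 228.9] [287.3  97.4  13.4] [281.   91.9   9.4] [293.  105.   17.5]
col 588 [613.1  63.8 143. ] [506.9 -37.9 131. ] [713.4 168.9 154.9]
col 601 [613.4  63.9 142.9] [506.2 -37.9 131. ] [713.4 170.1 154.9]
bench -0.6642951046732151 0.3536760175812219
```

View pics/c1.png

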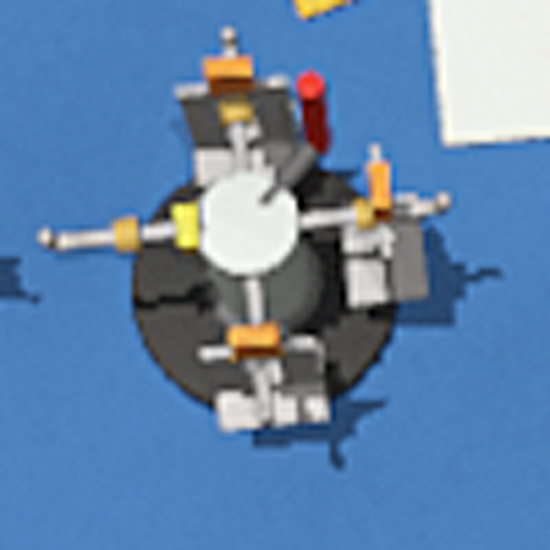

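View pics/c2.png

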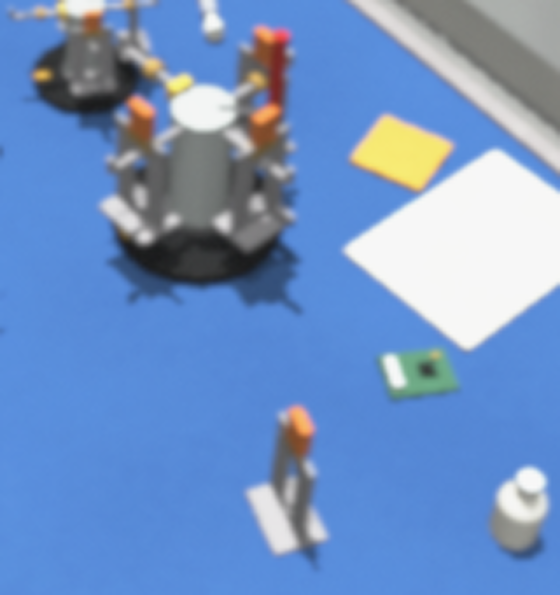

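The largest carousel is centred near (290,175). Its empty hook with the yellow clamp points image-left (+y) and its red post is at (301,150). The loose bracket has an orange lug and stands alone at side px (365,254). Next I'll measure the axis and the bracket pose.

```bash
cat > m.py <<'E'
from h import *
import sys
from scipy.optimize import least_squares
np.set_printoptions(precision=1,suppress=True)
def load(n,k):
    z=np.load(f'{n}{k}.npz');I=z['I'][...,::-1];P=camera_params(n)
    return I,cv2.cvtColor(I,cv2.COLOR_BGR2HSV),cloud(z['D'],P),z['D']
def circ(p,r):
    return least_squares(lambda c:np.hypot(*(p-c).T)-r,p.mean(0),loss='soft_l1').x
def main(k):
  out={}
  for n in('top','side'):
    I,h,c,D=load(n,k);ok=D>0
    near=np.hypot(c[...,0]-615,c[...,1]-64)<95
    # base disc
    m=near&ok&(c[...,2]>11)&(c[...,2]<21); q=c[m][:,:2]
    hull=cv2.convexHull(q.astype(np.float32))[:,0]
    e=cv2.minEnclosingCircle(q.astype(np.float32))
    print(n,'base',len(q),e, circ(hull,80))
    m=(np.hypot(c[...,0]-615,c[...,1]-64)<45)&ok&(c[...,2]>139)&(c[...,2]<150)&(h[...,1]<40)&(h[...,2]>150); q=c[m]
    print(' coltop',len(q),q.mean(0),cv2.minEnclosingCircle(q[:,:2].astype(np.float32)))
    m=near&ok&(c[...,2]>195)&(c[...,2]<240);q=c[m]
    if len(q):print(' post',len(q),np.median(q,0),q.max(0))
    # bracket
    b=(np.hypot(c[...,0]-480,c[...,1]+237)<60)&ok
    q=c[b&(c[...,2]>105)&(c[...,2]<140)];print(' lug',len(q),np.median(q,0),q[:,2].max(),cv2.minAreaRect(q[:,:2].astype(np.float32)))
    q=c[b&(c[...,2]>125)&(c[...,2]<140)];
    if len(q)>3:print(' lugtop',len(q),np.median(q,0),cv2.minAreaRect(q[:,:2].astype(np.float32)))
    q=c[b&(c[...,2]<12)&(h[...,1]<90)];print(' foot',len(q),cv2.minAreaRect(q[:,:2].astype(np.float32)))
    q=c[b&(c[...,2]>15)&(c[...,2]<132)][:,:2];print(' plate',len(q),q.mean(0),np.rad2deg(np.arctan2(*np.linalg.svd(q-q.mean(0))[2][0][::-1])))
if __name__=='__main__': main(sys.argv[1])
E
python3 m.py 1
```

```text
top base 700 ((613.384765625, 68.1164321899414), 79.36933135986328) [614.6  67.6]
 coltop 270 [613.3  68.1 143.5] ((614.2376098632812, 64.20752716064453), 43.66570281982422)
 post 38 [658.   31.1 224.1] [668.4  37.8 233.3]
 lug 46 [ 485.5 -229.7  127.3] 132.07543623233096 ((486.89141845703125, -230.3626708984375), (23.768030166625977, 10.552079200744629), 73.33303833007812)
 lugtop 32 [ 485.9 -230.   128.7] ((486.86907958984375, -230.43724060058594), (23.612350463867188, 10.552079200744629), 73.33303833007812)
 foot 190 ((492.0374450683594, -238.77462768554688), (77.3531723022461, 58.437957763671875), 75.28215026855469)
 plate 140 [ 485.9 -229.4] 74.7118207985627
side base 458 ((613.6433715820312, 70.35227966308594), 82.42937469482422) [615.8  69.2]
 coltop 211 [614.4  66.6 144.6] ((615.5049438476562, 66.95024108886719), 43.914493560791016)
 post 55 [659.9  29.2 215.7] [668.9  38.5 231.5]
 lug 74 [ 485.8 -231.5  125.4] 133.26501307682088 ((487.9091491699219, -229.30126953125), (25.352664947509766, 10.505349159240723), 74.64452362060547)
 lugtop 38 [ 487.1 -229.   130.1] ((487.9881591796875, -229.3351287841797), (23.184986114501953, 8.942992210388184), 77.82463836669922)
 foot 253 ((491.44061279296875, -223.9043731689453), (72.6047134399414, 48.62577438354492), 75.14900970458984)
 plate 289 [ 486.4 -231.4] -104.00986427358045
```

The axis is at about (614,68), and the post at (660,30) is 60 mm from it as expected. The bracket is at (486.5,-230), with its x axis at about -15°. Now I go above the post.

Emit:
drive_tool(plan=[-0.3, -0.15, -0.3, 0, 0, 0, 0.6, -0.65, -0.33, -0.4, 0, 0, 0, 0.6, -0.96, -0.5, -0.4, 0, 0, 0, 0.6, -0.96, -0.5, -0.4, 0, 0, 0, 0.6], squeeze=10)

```text
t: 0.5
position: [347.0, 467.0, 445.2]
tool_rot: [0.733, 3.052, -0.002]
contact_force: [0.1, -0.5, -0.1]
opening: 59.2
finger_force: 0.0
```

Emit:
drive_tool(plan=[-0.32, -0.17, 0, 0, 0, 0, 0.6, -0.65, -0.34, 0, 0, 0, 0, 0.6, -0.96, -0.5, 0, 0, 0, 0, 0.6])

```text
t: 0.8
position: [406.8, 383.0, 444.2]
tool_rot: [-0.72, -3.057, 0.001]
contact_force: [0.7, 0.5, 0.3]
opening: 36.4
finger_force: 0.0
```

Emit:
drive_tool(plan=[-0.32, -0.17, 0, 0, 0, 0, 0.6, -0.65, -0.34, 0, 0, 0, 0, 0.6, -0.96, -0.5, 0, 0, 0, 0, 0.6])

```text
t: 1.1
position: [470.5, 295.2, 444.3]
tool_rot: [-0.721, -3.057, 0.001]
contact_force: [0.9, -0.3, -0.4]
opening: 35.1
finger_force: 0.0
```

Emit:
drive_tool(plan=[-0.32, -0.17, 0, 0, 0, 0, 0.6, -0.65, -0.34, 0, 0, 0, 0, 0.6, -0.96, -0.5, 0, 0, 0, 0, 0.6])

```text
t: 1.4
position: [534.1, 207.6, 444.2]
tool_rot: [-0.721, -3.057, 0.0]
contact_force: [-0.0, -1.2, 0.4]
opening: 35.0
finger_force: 0.0
```

Emit:
drive_tool(plan=[-0.32, -0.17, 0, 0, 0, 0, 0.6, -0.65, -0.34, 0, 0, 0, 0, 0.6, -0.96, -0.5, 0, 0, 0, 0, 0.6, -0.96, -0.5, 0, 0, 0, 0, 0.6])

```text
t: 1.8
position: [599.0, 116.2, 444.0]
tool_rot: [0.732, 3.054, -0.004]
contact_force: [0.2, -0.5, -0.2]
opening: 35.2
finger_force: 0.0
```

Emit:
drive_tool(plan=[-0.32, -0.17, 0, 0, 0, -0.12, 0.6, -0.65, -0.34, 0, 0, 0, -0.24, 0.6, -0.93, -0.5, 0, 0, 0, -0.37, 0.6, -0.93, -0.5, 0, 0, 0, -0.37, 0.6, -0.93, -0.5, 0, 0, 0, -0.37, 0.6])

```text
t: 2.3
position: [657.9, 34.9, 443.8]
tool_rot: [-0.274, -3.128, -0.001]
contact_force: [-1.0, 1.2, -0.6]
opening: 35.2
finger_force: 0.0
```

```bash
python3 - <<'E'
from h import *
o=get_obs();M=rot(o['tool_rot']);print(o['position'],M[:,:2].T,o['joints'])
P=camera_params('wrist');I,D=camera('wrist');print(P)
cv2.imwrite('pics/w1.png',I[...,::-1])
E
```

```text
[657.86910978  34.91669243 443.75977965] [[-9.84784224e-01  1.73774535e-01  1.56309757e-03]
 [ 1.73775247e-01  9.84785283e-01  3.30843400e-04]] [-0.26745242  0.4444631   0.20681932  1.46581009 -0.094169    1.2424177
  1.34647581]
{'fx': 309.70691628693146, 'fy': 309.70691628693146, 'cx': 317.21095220125244, 'cy': 202.58224537120412, 'origin': array([585.1037164 ,  47.51442956, 425.09866802]), 'orientation': array([2.24129248, 1.88033592, 0.25390225])}
```

View pics/w1.png

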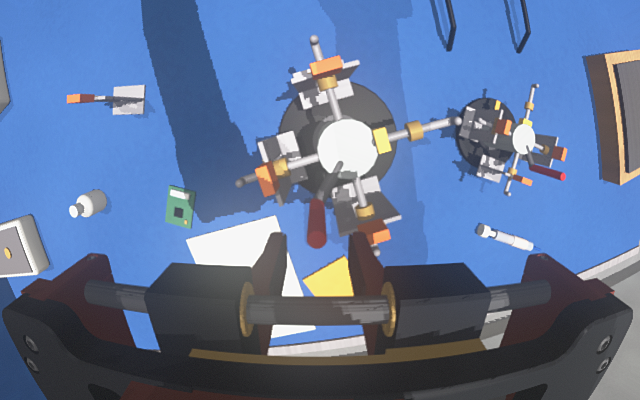

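The post top (316,237) sits between the fingers. I'll shift a few mm to centre on it and lower around it.

Emit:
drive_tool(plan=[-0.03, -0.05, 0.1, 0, 0, 0, 0.6, -0.03, -0.05, 0.3, 0, 0, 0, 0.6, -0.03, -0.05, 0.5, 0, 0, 0, 0.6, -0.03, -0.05, 0.64, 0, 0, 0, 0.6, -0.03, -0.05, 0.64, 0, 0, 0, 0.6])

```text
t: 2.85
position: [659.1, 29.9, 378.1]
tool_rot: [-0.27, -3.126, 0.001]
contact_force: [0.2, -0.3, 1.2]
opening: 35.3
finger_force: 0.0
```

```bash
cat > arc.py <<'E'
from h import *
import sys
# arc waypoints in tool units: from current cmd pos, about axis
o=get_obs();M=rot(o['tool_rot']);p=o['position'];np.set_printoptions(precision=3,suppress=True)
ax=np.array([614,68]);r=p[:2]-ax;print(p,o['contact_force'],np.hypot(*r),np.rad2deg(np.arctan2(r[1],r[0])))
a0=np.arctan2(r[1],r[0])
for da in np.deg2rad(np.arange(4,49,4)):
    w=np.r_[ax+60*np.array([np.cos(a0+da),np.sin(a0+da)]),p[2]]-p
    print(np.rad2deg(da),(M.T@w)/100,-np.rad2deg(da)/45)
E
python3 arc.py
```

```text
[659.139  29.879 378.086] [ 0.174 -0.305  1.172] 59.081985207944854 -40.18202779432333
4.0 [-0.028  0.032 -0.   ] -0.08888888888888889
8.0 [-0.045  0.07  -0.   ] -0.17777777777777778
12.000000000000002 [-0.06  0.11 -0.  ] -0.2666666666666667
16.0 [-0.071  0.15  -0.   ] -0.35555555555555557
20.0 [-0.08   0.191 -0.   ] -0.4444444444444444
24.000000000000004 [-0.086  0.232 -0.001] -0.5333333333333334
28.0 [-0.09   0.274 -0.001] -0.6222222222222222
32.0 [-0.09   0.316 -0.001] -0.7111111111111111
36.0 [-0.087  0.358 -0.001] -0.8
40.0 [-0.081  0.399 -0.001] -0.8888888888888888
44.0 [-0.073  0.44  -0.001] -0.9777777777777777
48.00000000000001 [-0.062  0.48  -0.001] -1.0666666666666669
```

Emit:
drive_tool(plan=[-0.03, 0.03, 0, 0, 0, 0, 0.6, -0.045, 0.07, 0, 0, 0, 0, 0.6, -0.06, 0.11, 0, 0, 0, 0, 0.6, -0.07, 0.15, 0, 0, 0, 0, 0.6, -0.08, 0.19, 0, 0, 0, 0, 0.6, -0.086, 0.23, 0, 0, 0, 0, 0.6, -0.09, 0.274, 0, 0, 0, 0, 0.6, -0.09, 0.316, 0, 0, 0, 0, 0.6, -0.087, 0.358, 0, 0, 0, 0, 0.6, -0.087, 0.358, 0, 0, 0, 0, 0.6])

```text
t: 3.85
position: [675.4, 61.8, 381.3]
tool_rot: [0.273, 3.127, -0.002]
contact_force: [2.1, -3.3, 1.6]
opening: 35.6
finger_force: 1.9
```

```bash
python3 arc.py; python3 - <<'E'
from h import *
I,D=camera('top');np.savez('top2.npz',I=I,D=D);I,D=camera('side');np.savez('side2.npz',I=I,D=D)
cv2.imwrite('pics/s2.png',cv2.resize(np.hstack([I[130:230,280:440,::-1],np.load('top2.npz')['I'][120:220,220:380,::-1]]),None,fx=2.5,fy=2.5))
E
```

```text
[675.355  61.762 381.268] [ 2.052 -3.326  1.551] 61.67171912335295 -5.805615515478827
4.0 [ 0.021  0.04  -0.   ] -0.08888888888888889
8.0 [ 0.029  0.082 -0.   ] -0.17777777777777778
12.000000000000002 [ 0.039  0.122 -0.   ] -0.2666666666666667
16.0 [ 0.052  0.162 -0.   ] -0.35555555555555557
20.0 [ 0.068  0.201 -0.   ] -0.4444444444444444
24.000000000000004 [ 0.086  0.238 -0.   ] -0.5333333333333334
28.0 [ 0.107  0.275 -0.001] -0.6222222222222222
32.0 [ 0.131  0.309 -0.001] -0.7111111111111111
36.0 [ 0.157  0.342 -0.001] -0.8
40.0 [ 0.185  0.373 -0.001] -0.8888888888888888
44.0 [ 0.215  0.402 -0.001] -0.9777777777777777
48.00000000000001 [ 0.247  0.429 -0.001] -1.0666666666666669
```

View pics/s2.png

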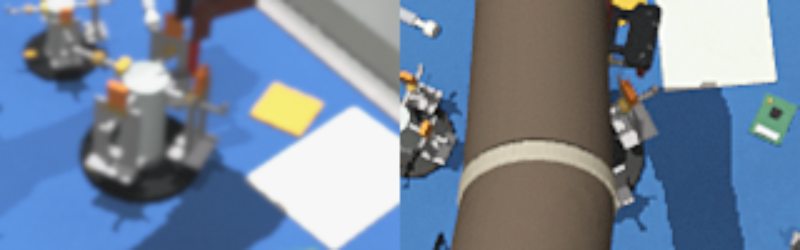

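The carousel turns with a push of about 4 N, which matches the friction. I keep following the arc, turning the tool with it, and watch for the stop.

Emit:
drive_tool(plan=[0.015, 0.04, 0, 0, 0, -0.09, 0.6, 0.025, 0.08, 0, 0, 0, -0.18, 0.6, 0.035, 0.12, 0, 0, 0, -0.27, 0.6, 0.05, 0.16, 0, 0, 0, -0.36, 0.6, 0.065, 0.2, 0, 0, 0, -0.44, 0.6])

```text
t: 4.45
position: [672.5, 82.5, 381.1]
tool_rot: [-0.273, 3.127, -0.002]
contact_force: [4.6, -4.2, -1.5]
opening: 35.7
finger_force: 2.7
```

```bash
python3 arc.py|head -8
```

```text
[672.459  82.541 381.104] [ 4.619 -4.169 -1.461] 60.24014578664548 13.968571428981956
4.0 [ 0.007  0.041 -0.   ] -0.08888888888888889
8.0 [ 0.014  0.083 -0.   ] -0.17777777777777778
12.000000000000002 [ 0.024  0.123 -0.   ] -0.2666666666666667
16.0 [ 0.037  0.163 -0.   ] -0.35555555555555557
20.0 [ 0.053  0.202 -0.   ] -0.4444444444444444
24.000000000000004 [ 0.071  0.24  -0.001] -0.5333333333333334
28.0 [ 0.092  0.276 -0.001] -0.6222222222222222
```

Emit:
drive_tool(plan=[0.007, 0.04, 0, 0, 0, -0.09, 0.6, 0.014, 0.08, 0, 0, 0, -0.18, 0.6, 0.024, 0.12, 0, 0, 0, -0.27, 0.6, 0.037, 0.16, 0, 0, 0, -0.36, 0.6])

```text
t: 4.85
position: [666.1, 98.2, 381.1]
tool_rot: [-0.712, 3.057, -0.001]
contact_force: [6.7, -2.2, -0.8]
opening: 35.1
finger_force: 2.6
```

```bash
python3 arc.py|head -8
```

```text
[666.149  98.238 381.09 ] [ 6.654 -2.243 -0.76 ] 60.28202663992962 30.107008578483576
4.0 [ 0.007  0.041 -0.   ] -0.08888888888888889
8.0 [ 0.014  0.083 -0.   ] -0.17777777777777778
12.000000000000002 [ 0.024  0.123 -0.   ] -0.2666666666666667
16.0 [ 0.037  0.163 -0.   ] -0.35555555555555557
20.0 [ 0.053  0.202 -0.   ] -0.4444444444444444
24.000000000000004 [ 0.071  0.24  -0.001] -0.5333333333333334
28.0 [ 0.092  0.276 -0.001] -0.6222222222222222
```

Emit:
drive_tool(plan=[0.0, 0.04, 0, 0, 0, -0.09, 0.6, 0.005, 0.08, 0, 0, 0, -0.18, 0.6, 0.005, 0.08, 0, 0, 0, -0.18, 0.6])

```text
t: 5.15
position: [661.5, 106.1, 381.1]
tool_rot: [-0.925, 3.001, 0.001]
contact_force: [2.0, -0.6, 1.2]
opening: 35.4
finger_force: 1.0
```

```bash
python3 arc.py|head -8;  python3 - <<'E'
from h import *
I,D=camera('wrist')
cv2.imwrite('pics/w3.png',I[...,::-1])
E
```

```text
[661.509 106.071 381.092] [ 2.027 -0.565  1.206] 60.88125142414655 38.70701764175773
4.0 [ 0.013  0.041 -0.   ] -0.08888888888888889
8.0 [ 0.021  0.082 -0.   ] -0.17777777777777778
12.000000000000002 [ 0.032  0.123 -0.   ] -0.2666666666666667
16.0 [ 0.045  0.162 -0.   ] -0.35555555555555557
20.0 [ 0.061  0.201 -0.   ] -0.4444444444444444
24.000000000000004 [ 0.079  0.239 -0.   ] -0.5333333333333334
28.0 [ 0.101  0.275 -0.   ] -0.6222222222222222
```

View pics/w3.png

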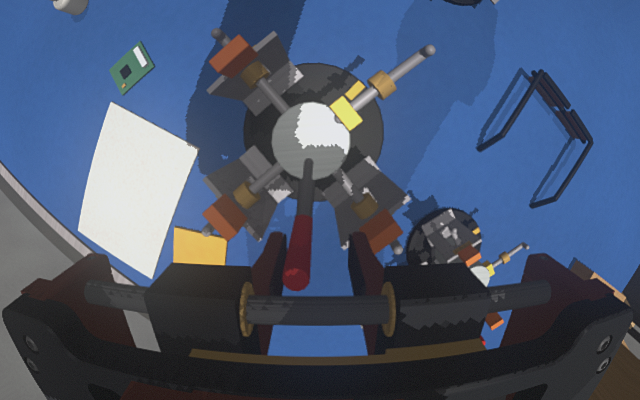

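The front mark (355,90) nearly lines up with the hook, whose collar is at (382,83) and tip at (428,50), so the stop is close. I'll measure both angles.

```bash
cat >> h.py <<'E'
def wpx(u,v,D,P,win=1,z=None):
    d=D[v-win:v+win+1,u-win:u+win+1]; d=np.median(d[d>0])
    dx,dy=u-P['cx'],v-P['cy'];r=np.hypot(dx,dy);t=r/P['fx']
    k=np.array([dx/r*np.tan(t),dy/r*np.tan(t),1]); k=rot(P['orientation'])@k
    s=d if z is None else (z-P['origin'][2])/k[2]
    return np.array(P['origin'])+k*s
E
python3 - <<'E'
from h import *
P=camera_params('wrist');I,D=camera('wrist')
for n,u,v,z in(('mark',355,90,None),('mark',355,90,16),('tip',428,50,None),('collar',382,83,None),('clamp',346,110,None),('coltop',312,142,145),('post',296,277,230)):
    p=wpx(u,v,D,P,1,z);print(n,p.round(1),np.rad2deg(np.arctan2(p[1]-68,p[0]-614)).round(1),np.hypot(p[1]-68,p[0]-614).round(1))
E
```

```text
mark [550.3  81.1  21. ] 168.4 65.1
mark [549.5  81.4  16. ] 168.3 65.8
tip [517.3  98.4 160.8] 162.5 101.4
collar [554.9  86.9 154.2] 162.3 62.0
clamp [584.4  77.6 153.8] 162.0 31.1
coltop [615.7  71.3 145. ] 62.9 3.7
post [667.3  98.2 230. ] 29.5 61.2
```

About 6° remains. I continue gently to the stop.

Emit:
drive_tool(plan=[0.005, 0.03, 0, 0, 0, -0.07, 0.6, 0.01, 0.06, 0, 0, 0, -0.14, 0.6, 0.015, 0.09, 0, 0, 0, -0.14, 0.6, 0.015, 0.09, 0, 0, 0, -0.14, 0.6])

```text
t: 5.65
position: [656.1, 111.4, 380.8]
tool_rot: [-1.082, 2.947, -0.003]
contact_force: [8.1, -3.1, -2.4]
opening: 35.4
finger_force: 3.7
```

```bash
python3 arc.py|head -4;python3 - <<'E'
from h import *
P=camera_params('wrist');I,D=camera('wrist');np.savez('w.npz',I=I,D=D)
print(get_obs()['finger_force'])
import cv2
h=cv2.cvtColor(I,cv2.COLOR_RGB2HSV);m=((h[...,0]<4)|(h[...,0]>174))&(h[...,1]>180)&(h[...,2]>120)
n,L,S,c=cv2.connectedComponentsWithStats(m.astype(np.uint8))
for i in range(1,n):
  if S[i,4]>80: print(S[i],c[i])
E
```

```text
[656.053 111.414 380.779] [ 8.097 -3.063 -2.358] 60.44181257782493 45.91225960566529
4.0 [ 0.01   0.041 -0.   ] -0.08888888888888889
8.0 [ 0.018  0.082 -0.   ] -0.17777777777777778
12.000000000000002 [ 0.03   0.122 -0.   ] -0.2666666666666667
3.650355041027069
```

Emit:
drive_tool(plan=[0.01, 0.03, 0, 0, 0, 0, 0.6, 0.01, 0.06, 0, 0, 0, 0, 0.6, 0.01, 0.06, 0, 0, 0, 0, 0.6])

```text
t: 6.0
position: [653.6, 112.9, 380.8]
tool_rot: [-1.076, 2.943, -0.01]
contact_force: [21.0, -8.0, -7.4]
opening: 38.5
finger_force: 10.0
```

```bash
python3 arc.py|head -1;python3 - <<'E'
from h import *
P=camera_params('wrist');I,D=camera('wrist');np.savez('w.npz',I=I,D=D)
cv2.imwrite('pics/w4.png',cv2.resize(I[20:320,200:500,::-1],None,fx=2,fy=2,interpolation=2))
E
```

```text
[653.561 112.926 380.798] [21.027 -8.03  -7.354] 59.86106348029835 48.633475297677506
```

View pics/w4.png

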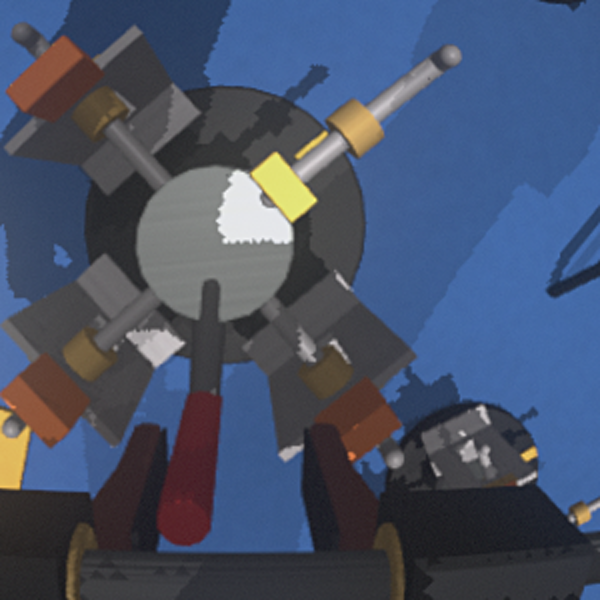

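The force rose to 22 N with no further movement, so the carousel is at its stop, and the hook now covers the mark. I ease back and lift off.

Emit:
drive_tool(plan=[-0.01, -0.06, 0, 0, 0, 0, 0.6, -0.015, -0.12, 0, 0, 0, 0, 0.6, -0.015, -0.12, 0, 0, 0, 0, 0.6, -0.015, -0.12, -0.3, 0, 0, 0, 0.6, -0.015, -0.12, -0.7, 0, 0, 0, 0.6, -0.015, -0.12, -0.9, 0, 0, 0, 0.6, -0.015, -0.12, -0.9, 0, 0, 0, 0.6])

```text
t: 6.75
position: [659.3, 108.8, 474.3]
tool_rot: [-1.085, 2.943, 0.001]
contact_force: [-0.0, -0.4, -0.2]
opening: 35.3
finger_force: 0.0
```

```bash
cat > go.py <<'E'
from h import *
import sys
# target: x y z yaw_of_tool_y(deg, mod 180)
o=get_obs();M=rot(o['tool_rot']);np.set_printoptions(precision=3,suppress=True)
x,y,z,a=map(float,sys.argv[1:5]);p=o['position']
cur=np.rad2deg(np.arctan2(M[1,1],M[0,1]));d=(a-cur+90)%180-90
s=(M.T@(np.array([x,y,z])-p))/100
print('pos',p,'F',o['contact_force'],'tooly',cur,'tilt',M[:,2],'j7',o['joints'][6],'open',o['opening'],'\nshift',s,'len mm',np.linalg.norm(s)*100,'turn',-d/45,d)
E
python3 go.py 486.5 -230 400 -15;python3 go.py 486.5 -230 400 0
```

```text
pos [659.274 108.824 474.349] F [-0.023 -0.387 -0.193] tooly 130.49592103073016 tilt [ 0.005  0.002 -1.   ] j7 2.0395132693163225 open 35.34543656254081 
shift [ 3.518 -1.454  0.728] len mm 387.53151335813476 turn -0.7667573104282187 34.50407896926984
pos [659.274 108.824 474.349] F [-0.023 -0.387 -0.193] tooly 130.49592103073016 tilt [ 0.005  0.002 -1.   ] j7 2.0395132693163225 open 35.34543656254081 
shift [ 3.518 -1.454  0.728] len mm 387.53151335813476 turn -1.100090643761552 49.50407896926984
```

Emit:
drive_tool(plan=[0.18, -0.07, 0, 0, 0, 0.16, 0.5, 0.35, -0.14, 0, 0, 0, 0.32, 0.5, 0.53, -0.22, 0, 0, 0, 0.48, 0.5, 0.7, -0.29, 0, 0, 0, 0.65, 0.5, 0.88, -0.36, 0, 0, 0, 0.81, 0.5])

```text
t: 7.25
position: [614.9, 23.5, 469.2]
tool_rot: [0.102, -3.137, -0.001]
contact_force: [0.0, -0.2, 0.1]
opening: 43.9
finger_force: 0.0
```

Emit:
drive_tool(plan=[0.1, -0.16, 0, 0, 0, 0.16, 0.5, 0.2, -0.32, 0, 0, 0, 0.32, 0.5, 0.3, -0.49, 0, 0, 0, 0.48, 0.5, 0.39, -0.65, 0, 0, 0, 0.65, 0.5, 0.49, -0.81, 0, 0, 0, 0.81, 0.5])

```text
t: 7.75
position: [571.8, -60.8, 469.3]
tool_rot: [-0.884, -3.012, -0.0]
contact_force: [0.5, -0.6, -0.3]
opening: 44.0
finger_force: 0.0
```

Emit:
drive_tool(plan=[-0.02, -0.19, 0, 0, 0, 0.16, 0.5, -0.03, -0.38, 0, 0, 0, 0.32, 0.5, -0.05, -0.57, 0, 0, 0, 0.48, 0.5, -0.07, -0.76, 0, 0, 0, 0.65, 0.5, -0.09, -0.95, 0, 0, 0, 0.81, 0.5])

```text
t: 8.25
position: [528.5, -145.7, 469.4]
tool_rot: [-1.782, -2.584, 0.001]
contact_force: [-0.6, -0.5, -0.3]
opening: 44.3
finger_force: 0.0
```

Emit:
drive_tool(plan=[-0.13, -0.14, 0, 0, 0, 0.16, 0.5, -0.25, -0.28, 0, 0, 0, 0.32, 0.5, -0.38, -0.43, 0, 0, 0, 0.48, 0.5, -0.5, -0.57, 0, 0, 0, 0.65, 0.5, -0.63, -0.71, 0, 0, 0, 0.81, 0.5, -0.63, -0.71, 0, 0, 0, 0.81, 0.5])

```text
t: 8.85
position: [484.2, -231.7, 469.8]
tool_rot: [-2.502, -1.898, 0.002]
contact_force: [-1.1, 0.2, 0.2]
opening: 44.2
finger_force: 0.0
```

```bash
python3 go.py 486.5 -230 370 -15; python3 - <<'E'
from h import *
for n in ['side','top']:
    I,D=camera(n);np.savez(f'{n}3.npz',I=I,D=D)
P=camera_params('wrist');I,D=camera('wrist');np.savez('w5.npz',I=I,D=D,o=P['origin'],r=P['orientation'])
a=np.load('top3.npz')['I'][120:240,235:335];b=np.load('side3.npz')['I'][120:220,280:400]
cv2.imwrite('pics/m5.png',np.hstack([cv2.resize(a,(400,480),interpolation=2),cv2.resize(b,(400,333),interpolation=2) if 0 else cv2.copyMakeBorder(cv2.resize(b,(400,333),interpolation=2),0,147,0,0,0)])[...,::-1])
E
python3 m.py 3 | grep -v -e foot -e plate
```

```text
pos [ 484.238 -231.713  469.837] F [-1.069  0.17   0.152] tooly -15.646765941152049 tilt [-0.002  0.    -1.   ] j7 0.21426328525785482 open 44.235772807258925 
shift [0.023 0.019 0.998] len mm 99.87715073499847 turn -0.014372576470045651 0.6467659411520543
top base 803 ((613.083251953125, 67.61017608642578), 79.32373046875) [614.7  67.7]
 coltop 251 [614.3  68.  143.4] ((613.38720703125, 64.58529663085938), 44.555355072021484)
 post 37 [659.2 102.6 224.2] [667.8 108.7 232.8]
 lug 38 [ 485.5 -227.4  125.9] 131.7790313006567 ((488.1189270019531, -226.44554138183594), (30.21565055847168, 10.486433029174805), 73.71422576904297)
 lugtop 22 [ 488.2 -227.4  127.5] ((486.9833679199219, -229.87550354003906), (21.981605529785156, 9.731287002563477), 70.68978881835938)
side base 629 ((611.5358276367188, 68.81185913085938), 80.91300964355469) [615.8  68.9]
 coltop 195 [615.2  68.6 145.1] ((610.6268310546875, 78.63396453857422), 38.50162124633789)
 post 50 [661.9 102.4 217.6] [672.3 109.4 233.9]
 lug 75 [ 485.9 -231.6  124. ] 133.66691996283168 ((487.483642578125, -228.89703369140625), (26.28421401977539, 10.692501068115234), 75.92271423339844)
 lugtop 36 [ 488.  -228.8  129.2] ((487.763427734375, -228.1378631591797), (24.862531661987305, 9.926692962646484), 74.30513000488281)
```

View pics/m5.png

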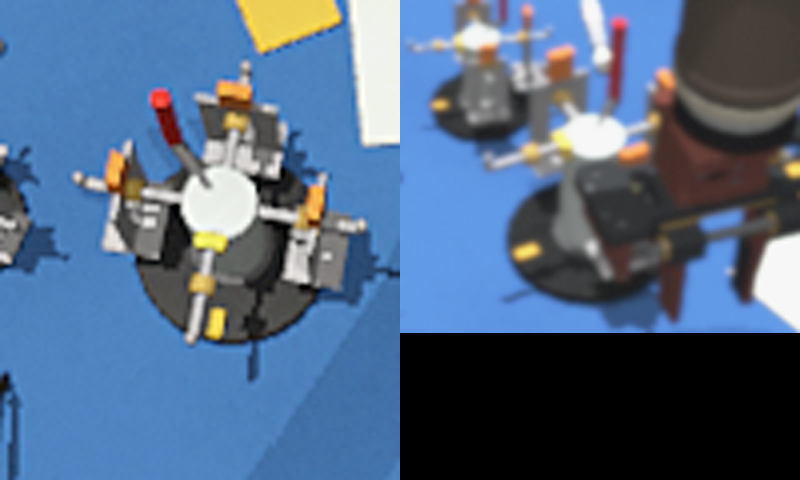

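The hook points to the front. In the top crop its tip is at (192,338) and its collar at (202,283), with the mark at (216,322). I'll now check that the angle is really 0.

```bash
cat > ang.py <<'E'
from h import *
from m import load
np.set_printoptions(precision=1,suppress=True)
A=np.array([614.8,68.2])
for n in('top','side'):
    I,h,c,D=load(n,3)
    rel=c[...,:2]-A;r=np.hypot(rel[...,0],rel[...,1]);an=np.rad2deg(np.arctan2(rel[...,1],-rel[...,0]))*-1 # angle of +x side: hook dir-180
    yel=(h[...,0]>=15)&(h[...,0]<36)&(h[...,1]>110)&(h[...,2]>100)
    def rep(k,m):
        q=c[m&(D>0)]
        if len(q)>2:
            x=q.mean(0)[:2]-A;print(n,k,len(q),q.mean(0),np.median(q,0),q[:,2].max(),'dir-180=',np.rad2deg(np.arctan2(-x[1],-x[0])))
    rep('mark',yel&(c[...,2]>10)&(c[...,2]<24)&(r<85)&(r>50)&(abs(an)<40))
    hk=(abs(an)<25)&(c[...,2]>110)&(c[...,2]<175)
    rep('clamp',hk&yel&(r<50)&(r>28));rep('collar',hk&yel&(r>55)&(r<78))
    m=hk&(D>0)&(r>78)&(r<98);rep('rod',m);
    rep('tip',hk&(r>99)&(r<115))
    m=hk&(D>0)&(r>30)&(r<98); q=c[m][:,:2];v=np.linalg.svd(q-q.mean(0))[2][0];print('  rod dir',np.rad2deg(np.arctan2(v[1],v[0])))
    m=(D>0)&(c[...,2]>224)&(c[...,2]<238)&(r<80);q=c[m]
    if len(q):x=q.mean(0)[:2]-A;print('  post',len(q),q.mean(0),np.rad2deg(np.arctan2(x[1],x[0])),np.hypot(*x))
E
python3 ang.py
```

```text
top mark 32 [550.1  80.   16.9] [550.2  80.1  17. ] 21.717921889772015 dir-180= -10.34905057835129
top clamp 25 [582.7  72.1 150.9] [583.2  71.6 151.2] 153.75643825188308 dir-180= -6.940212206211731
top collar 24 [551.8  77.9 150.3] [551.   77.7 150.4] 154.25297829818783 dir-180= -8.792302302141655
top rod 18 [527.8  81.6 146.2] [528.1  81.5 146.8] 152.16419757454446 dir-180= -8.749081052668577
top tip 11 [511.2  83.8 152.3] [510.4  83.8 148. ] 162.0722843042131 dir-180= -8.537570797148089
  rod dir 170.51638659316427
  post 19 [662.  102.9 228.6] 36.295544484320246 58.579258107819506
side mark 36 [552.2  81.6  18. ] [553.3  80.1  17.8] 23.158771274327478 dir-180= -12.046804110223057
side clamp 12 [582.4  68.1 149.1] [582.4  66.6 149.1] 154.91817452513794 dir-180= 0.13073682219079824
side collar 5 [553.3  74.1 150. ] [553.6  74.2 150.6] 152.81779011015522 dir-180= -5.511620791471276
side rod 17 [528.2  83.1 146.9] [528.1  82.5 146.7] 151.43187395127518 dir-180= -9.759884975178553
side tip 15 [512.2  84.3 152.9] [511.8  84.7 151.2] 161.9954775528896 dir-180= -8.895240003052107
  rod dir 168.5019007730111
  post 16 [663.2 103.3 229.9] 35.9467179193605 59.80761922194698
```

```bash
cat > angw.py <<'E'
from h import *
import sys
np.set_printoptions(precision=1,suppress=True)
def wcloud(D,P):
    v,u=np.mgrid[:400,:640];dx=u-P['cx'];dy=v-P['cy'];r=np.hypot(dx,dy)+1e-9;t=np.tan(np.minimum(r/P['fx'],1.4))
    k=np.stack([dx/r*t,dy/r*t,np.ones_like(r)],-1)*D[...,None]
    return k@rot(P['orientation']).T+np.array(P['origin'])
if __name__=='__main__':
    z=np.load(sys.argv[1]);I=z['I'];D=z['D'];P=camera_params('wrist');P['origin']=z['o'];P['orientation']=z['r']
    c=wcloud(D,P);h=cv2.cvtColor(I,cv2.COLOR_RGB2HSV);A=np.array([614.8,68.2])
    rel=c[...,:2]-A;r=np.hypot(rel[...,0],rel[...,1]);an=np.rad2deg(np.arctan2(-rel[...,1],-rel[...,0]))
    yel=(h[...,0]>=15)&(h[...,0]<36)&(h[...,1]>110)&(h[...,2]>80);ok=D>0
    def rep(k,m):
        q=c[m&ok]
        if len(q)<3:return
        x=q.mean(0)[:2]-A;u=np.argwhere(m&ok).mean(0)[::-1];print(k,len(q),'px',u,q.mean(0),q.min(0),q.max(0),np.rad2deg(np.arctan2(-x[1],-x[0])))
    rep('mark',yel&(c[...,2]>8)&(c[...,2]<26)&(r<90)&(r>45)&(abs(an)<40))
    hk=(abs(an)<25)&(c[...,2]>105)&(c[...,2]<175)
    rep('clamp',hk&yel&(r<50)&(r>25));rep('collar',hk&yel&(r>52)&(r<80))
    rep('rod',hk&(r>77)&(r<97));rep('tip',hk&(r>99)&(r<118))
    m=hk&ok&(r>77)&(r<110);q=c[m][:,:2]
    if len(q)>3:v=np.linalg.svd(q-q.mean(0))[2][0];print('rod dir',np.rad2deg(np.arctan2(v[1],v[0])))
    m=ok&(c[...,2]>11)&(c[...,2]<21)&(r<95);q=c[m][:,:2].astype(np.float32)
    if len(q):print('base',len(q),cv2.minEnclosingCircle(q))
    m=ok&(c[...,2]>222)&(c[...,2]<240)&(r<80);rep('post',m)
E
python3 angw.py w5.npz
```

```text
base 99 ((593.8648681640625, -0.2739295959472656), 32.254764556884766)
```

The wrist view misses the mark. I'll move the camera in front of the hook to verify the stop angle and get the hook's height.

Emit:
drive_tool(plan=[0.4, -0.07, 0, 0, 0, 0, 0.5, 0.77, -0.14, 0, 0, 0, 0, 0.5])

```text
t: 9.2
position: [492.9, -150.4, 470.2]
tool_rot: [-2.495, -1.908, 0.0]
contact_force: [1.0, 0.1, 0.4]
opening: 44.2
finger_force: 0.0
```

Emit:
drive_tool(plan=[0.4, -0.07, 0, 0, 0, 0, 0.5, 0.77, -0.14, 0, 0, 0, 0, 0.5])

```text
t: 9.4
position: [499.6, -70.9, 470.4]
tool_rot: [-2.493, -1.911, -0.0]
contact_force: [1.3, 0.3, -0.6]
opening: 43.9
finger_force: 0.0
```

Emit:
drive_tool(plan=[0.4, -0.07, 0.1, 0, 0, -0.07, 0.5, 0.77, -0.14, 0.2, 0, 0, -0.14, 0.5, 0.77, -0.14, 0.2, 0, 0, -0.14, 0.5, 0.77, -0.14, 0.2, 0, 0, -0.14, 0.5, 0.77, -0.14, 0.2, 0, 0, -0.14, 0.5])

```text
t: 9.9
position: [506.3, 3.4, 450.7]
tool_rot: [2.389, 2.04, -0.0]
contact_force: [-0.4, -0.8, 0.9]
opening: 43.8
finger_force: 0.0
```

```bash
python3 - <<'E'
from h import *
P=camera_params('wrist');I,D=camera('wrist');np.savez('w6.npz',I=I,D=D,o=P['origin'],r=P['orientation']);print(P['origin'])
cv2.imwrite('pics/w6.png',cv2.resize(I[40:340,170:470,::-1],None,fx=2,fy=2,interpolation=2))
E
python3 angw.py w6.npz
```

```text
[516.81910778  75.34676356 431.92744305]
mark 44 px [341.2 114. ] [548.9  77.   19.3] [539.4  74.4  15.2] [557.8  79.7  22.4] -7.625415185379702
clamp 243 px [391.4 111.4] [584.2  73.1 153.4] [578.1  63.8 148.8] [591.1  83.9 155.4] -9.022172619280937
collar 191 px [355.8 107. ] [552.4  81.  153.2] [536.4  74.  145.9] [559.2  88.  156.7] -11.547664435280181
rod 195 px [329.5 108. ] [529.2  83.4 148.7] [519.3  78.5 145.2] [539.2  88.5 151. ] -10.085929678453637
tip 92 px [311.5 107.7] [513.3  85.9 156.9] [508.6  81.7 146.9] [517.7  90.2 162.7] -9.90595887274265
rod dir -8.838437918874627
base 4422 ((615.3612060546875, 69.88749694824219), 80.04534149169922)
post 302 px [506.7  61.2] [662.4 104.5 229.2] [656.9  97.9 222. ] [671.3 111.8 232.9] -142.64027490484068
```

View pics/w6.png

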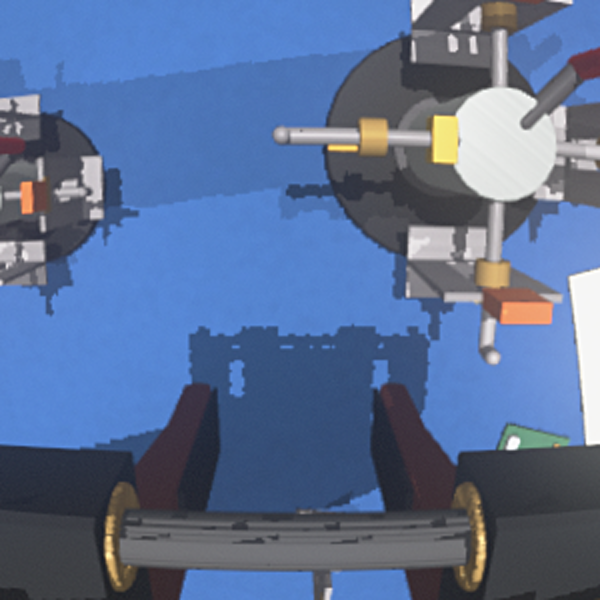

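The hook direction is -8.8° from rod, tip and post, and the mark, partly hidden beneath it, is consistent with that. The 19 N tangential push held, so the carousel is at the stop. Next I refine the rod height and the lug position from the wrist data.

```bash
python3 - <<'E'
from angw import *
z=np.load('w6.npz');I=z['I'];D=z['D'];P=camera_params('wrist');P['origin']=z['o'];P['orientation']=z['r'];c=wcloud(D,P)
A=np.array([615.4,69.9]);a=np.deg2rad(180-8.8);e=np.array([np.cos(a),np.sin(a)]);n=np.array([-e[1],e[0]])
rel=c[...,:2]-A;s=rel@e;t=rel@n;Z=c[...,2];ok=D>0
for lo,hi in((75,83),(83,90),(90,97),(100,109),(55,69),(-20,20)):
    m=ok&(s>lo)&(s<hi)&(abs(t)<14)&(Z>120)&(Z<175)
    q=t[m];zz=Z[m];print((lo,hi),len(q),'t mid',q.min(),q.max(),np.median(q),'z95',np.percentile(zz,[50,90,97]))
print('bench',np.median(Z[150:200,230:330]), 's of tip max',s[ok&(abs(t)<5)&(Z>140)&(Z<170)].max(), 'collar px s range')
h=cv2.cvtColor(I,cv2.COLOR_RGB2HSV);y=(h[...,0]>=15)&(h[...,0]<36)&(h[...,1]>110)&(Z>140)&(abs(t)<12)&(s>50)&(s<85);print(np.percentile(s[y],[2,50,98]))
z=np.load('w5.npz');I=z['I'];D=z['D'];P['origin']=z['o'];P['orientation']=z['r'];c=wcloud(D,P)
h=cv2.cvtColor(I,cv2.COLOR_RGB2HSV);m=(D>0)&(np.hypot(c[...,0]-487,c[...,1]+230)<30)&(c[...,2]>100)&(c[...,2]<145)&(h[...,0]<20)&(h[...,1]>120)
q=c[m];print('lug',len(q),q.mean(0),q.min(0),q.max(0))
q=q[q[:,2]>126]
if len(q):print(q.mean(0),cv2.minAreaRect(q[:,:2].astype(np.float32)))
m=(D>0)&(np.hypot(c[...,0]-487,c[...,1]+230)<60)&(c[...,2]>2)&(c[...,2]<12)&(h[...,1]<70);q=c[m];print('foot',len(q),len(q) and cv2.minAreaRect(q[:,:2].astype(np.float32)))
E
python3 go.py 487 -230 450 -15
```

```text
(75, 83) 78 t mid -3.9874284305915872 3.4112268476704743 -0.22632499036897152 z95 [149.1 149.9 150.5]
(83, 90) 72 t mid -3.929585843769077 3.444972048198356 -0.18279485969900536 z95 [148.7 149.8 150.4]
(90, 97) 70 t mid -3.9388902092520577 3.447417578175722 -0.14096855052003837 z95 [148.8 149.9 150.2]
(100, 109) 83 t mid -4.282191852848406 3.583148757376619 -0.1986346949200847 z95 [159.8 161.7 162.2]
(55, 69) 275 t mid -8.951397162346504 8.770993230469816 0.22411115589721758 z95 [152.8 154.8 155.4]
(-20, 20) 1142 t mid -13.9928250840239 13.99897009968344 -0.014817828603684502 z95 [146.1 147.2 147.7]
bench 1.1837268252082822 s of tip max 262.58859717053696 collar px s range
[58.3 63.9 78.7]
lug 141 [ 488.8 -230.3  131.1] [ 482.1 -240.4  129.5] [ 495.8 -216.6  133. ]
[ 488.8 -230.3  131.1] ((488.7823181152344, -228.30650329589844), (23.218229293823242, 8.54254150390625), 75.15548706054688)
foot 947 ((487.0522155761719, -234.13772583007812), (70.23434448242188, 44.280643463134766), 74.91966247558594)
pos [506.3     2.928 450.849] F [ 0.197 -0.08   0.339] tooly -9.06709056342635 tilt [ 0. -0. -1.] j7 -0.18530255050145403 open 44.00771368787663 
shift [-2.331  0.176  0.009] len mm 233.72810362450159 turn 0.13184243192385894 -5.932909436573652
```

Emit:
drive_tool(plan=[-0.4, 0.03, 0.15, 0, 0, 0, 0.5, -0.775, 0.06, 0.3, 0, 0, 0, 0.5])

```text
t: 10.15
position: [500.0, -75.2, 420.9]
tool_rot: [2.387, 2.04, 0.002]
contact_force: [0.8, -1.1, -0.4]
opening: 44.2
finger_force: 0.0
```

Emit:
drive_tool(plan=[-0.4, 0.03, 0.15, 0, 0, 0, 0.5, -0.775, 0.06, 0.3, 0, 0, 0, 0.5])

```text
t: 10.35
position: [493.1, -154.0, 390.6]
tool_rot: [2.39, 2.037, 0.001]
contact_force: [1.2, 0.8, -0.0]
opening: 43.9
finger_force: 0.0
```

Emit:
drive_tool(plan=[-0.4, 0.03, 0.15, 0, 0, 0.07, 0.5, -0.775, 0.06, 0.3, 0, 0, 0.13, 0.5, -0.775, 0.06, 0.3, 0, 0, 0.13, 0.5, -0.775, 0.06, 0.3, 0, 0, 0.13, 0.5, -0.775, 0.06, 0.3, 0, 0, 0.13, 0.5])

```text
t: 10.85
position: [487.8, -228.2, 361.0]
tool_rot: [-2.489, -1.916, -0.001]
contact_force: [-0.3, -0.5, 0.1]
opening: 44.1
finger_force: 0.0
```

```bash
python3 go.py 488 -229.5 285 -15; python3 - <<'E'
from h import *
P=camera_params('wrist');I,D=camera('wrist');np.savez('w7.npz',I=I,D=D,o=P['origin'],r=P['orientation'])
cv2.imwrite('pics/w7.png',I[...,::-1])
from angw import wcloud
c=wcloud(D,P);h=cv2.cvtColor(I,cv2.COLOR_RGB2HSV);m=(D>0)&(np.hypot(c[...,0]-487,c[...,1]+230)<30)&(c[...,2]>126)&(c[...,2]<145)&(h[...,0]<20)&(h[...,1]>120)
q=c[m];print(len(q),q.mean(0),cv2.minAreaRect(q[:,:2].astype(np.float32)))
E
```

```text
pos [ 487.813 -228.25   361.008] F [-0.276 -0.509  0.105] tooly -14.826352034185515 tilt [ 0.001  0.001 -1.   ] j7 0.28535780172671926 open 44.09470701323397 
shift [-0.012  0.005  0.76 ] len mm 76.0189232225386 turn 0.003858843684766258 -0.1736479658144816
395 [ 488.9 -227.7  131.1] ((488.6348876953125, -228.46893310546875), (23.050996780395508, 9.467766761779785), 75.0752944946289)
```

View pics/w7.png

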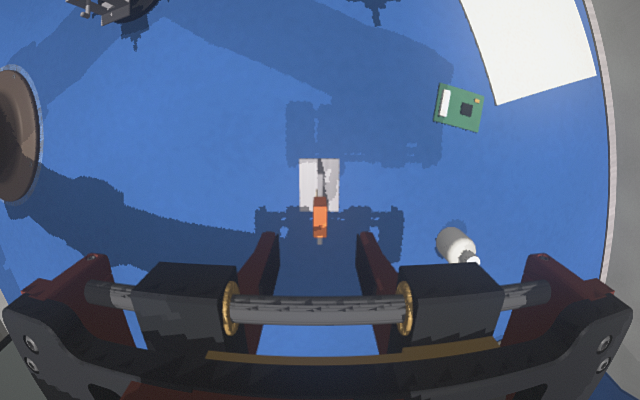

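The lug (320,215) is centred between the fingers and nothing is in the way. I descend and grip.

Emit:
drive_tool(plan=[0, 0, 0.25, 0, 0, 0, 0.5, 0, 0, 0.5, 0, 0, 0, 0.5, 0, 0, 0.7, 0, 0, 0, 0.5, 0, 0, 0.76, 0, 0, 0, 0.5, 0, 0, 0.76, 0, 0, 0, 0.5], squeeze=20)

```text
t: 11.4
position: [487.8, -227.9, 284.5]
tool_rot: [-2.488, -1.917, 0.0]
contact_force: [-0.8, -0.0, 0.2]
opening: 43.6
finger_force: 0.0
```

Emit:
drive_tool(plan=[0, 0, 0, 0, 0, 0, 0.7, 0, 0, 0, 0, 0, 0, 0.8, 0, 0, 0, 0, 0, 0, 0.85, 0, 0, 0, 0, 0, 0, 0.9, 0, 0, 0, 0, 0, 0, 1, 0, 0, 0, 0, 0, 0, 1, 0, 0, 0, 0, 0, 0, 1, 0, 0, 0, 0, 0, 0, 1], squeeze=20)

```text
t: 12.2
position: [487.7, -228.8, 284.9]
tool_rot: [2.49, 1.915, 0.001]
contact_force: [-0.9, 0.6, 3.9]
opening: 10.3
finger_force: 20.0
```

Emit:
drive_tool(plan=[0, 0, -0.03, 0, 0, 0, 1, 0, 0, -0.1, 0, 0, 0, 1, 0, 0, -0.25, 0, 0, 0, 1, 0, 0, -0.45, 0, 0, 0, 1, 0, 0, -0.65, 0, 0, 0, 1, 0, 0, -0.85, 0, 0, 0, 1, 0, 0, -0.97, 0, 0, 0, 1, 0, 0, -1.0, 0, 0, 0, 1, 0, 0, -1.0, 0, 0, 0, 1])

```text
t: 13.1
position: [487.5, -228.7, 384.6]
tool_rot: [2.49, 1.915, 0.0]
contact_force: [0.0, -1.1, -2.5]
opening: 9.9
finger_force: 20.0
```

```bash
python3 - <<'E'
import numpy as np,subprocess
A=np.array([615.4,69.9]);a=np.deg2rad(180-8.8);e=np.array([np.cos(a),np.sin(a)])
p=A+e*135;print(p)
print(subprocess.run(['python3','go.py',str(p[0]),str(p[1]),'385','-8.8'],capture_output=True,text=True).stdout)
E
```

```text
[481.9891685  90.5530879]
pos [ 487.481 -228.667  384.598] F [ 0.036 -1.101 -2.513] tooly -14.865950559759957 tilt [ 0.  0. -1.] j7 0.26968649843227327 open 9.928682749940561 
shift [ 3.071 -0.872 -0.004] len mm 319.2676150768803 turn -0.134798901327999 6.065950559759955
```

Emit:
drive_tool(plan=[0.15, -0.04, 0, 0, 0, 0, 1, 0.45, -0.13, 0, 0, 0, 0, 1, 0.75, -0.22, 0, 0, 0, 0, 1, 1.0, -0.29, 0, 0, 0, 0, 1])

```text
t: 13.5
position: [484.7, -123.0, 383.4]
tool_rot: [-2.488, -1.915, 0.002]
contact_force: [0.2, 0.1, -2.2]
opening: 10.1
finger_force: 20.0
```

Emit:
drive_tool(plan=[0.25, -0.07, 0, 0, 0, 0, 1, 0.5, -0.14, 0, 0, 0, 0, 1, 0.75, -0.22, 0, 0, 0, 0, 1, 1.0, -0.29, 0, 0, 0, 0, 1])

```text
t: 13.9
position: [482.3, -19.4, 383.5]
tool_rot: [-2.489, -1.915, 0.003]
contact_force: [0.4, 0.3, -2.5]
opening: 9.9
finger_force: 20.0
```

Emit:
drive_tool(plan=[0.3, -0.08, 0, 0, 0, -0.03, 1, 0.6, -0.16, 0, 0, 0, -0.06, 1, 0.8, -0.22, 0, 0, 0, -0.1, 1, 0.95, -0.26, 0, 0, 0, -0.135, 1, 1.0, -0.29, 0, 0, 0, -0.135, 1, 1.0, -0.29, 0, 0, 0, -0.135, 1, 1.0, -0.29, 0, 0, 0, -0.135, 1, 1.0, -0.29, 0, 0, 0, -0.135, 1])

```text
t: 14.7
position: [480.6, 82.3, 384.7]
tool_rot: [2.387, 2.042, -0.0]
contact_force: [-0.4, 0.6, -2.9]
opening: 9.9
finger_force: 20.0
```

```bash
python3 go.py 481 90.5 385 -8.8; python3 - <<'E'
from h import *
P=camera_params('wrist');I,D=camera('wrist');np.savez('w8.npz',I=I,D=D,o=P['origin'],r=P['orientation'])
for n in ['side','top']:
    J,D=camera(n);np.savez(f'{n}4.npz',I=J,D=D)
    if n=='side':b=cv2.resize(J[100:250,230:390],(400,375),interpolation=2)
cv2.imwrite('pics/w8.png',np.hstack([cv2.resize(I[:300,170:490],(400,375),interpolation=2),b])[...,::-1])
E
```

```text
pos [480.621  82.269 384.72 ] F [-0.358  0.559 -2.905] tooly -8.92070891043164 tilt [ 0. -0. -1.] j7 -0.3386208146786805 open 9.858685427615766 
shift [ 0.082 -0.009 -0.003] len mm 8.244046811366458 turn -0.002682420231814338 0.12070891043164522
```

View pics/w8.png

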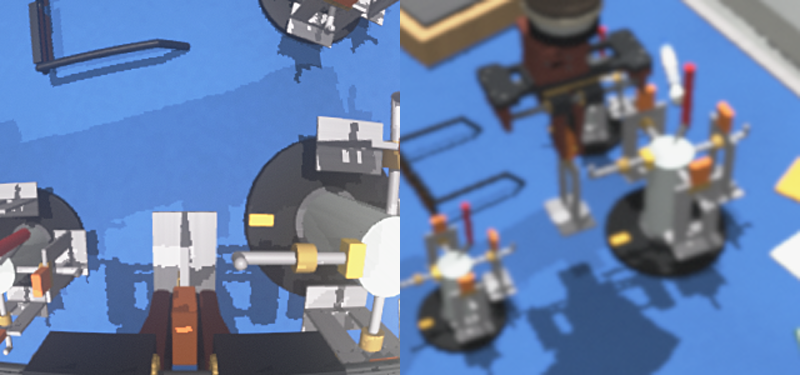

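The bracket hangs straight in the gripper, in front of the hook tip (left panel, tip (240,260), lug (185,320)). The front mark at (261,220) is now fully visible, so I recheck the angle and the lateral offset.

```bash
python3 - <<'E'
from angw import *
z=np.load('w8.npz');I=z['I'];D=z['D'];P=camera_params('wrist');P['origin']=z['o'];P['orientation']=z['r'];c=wcloud(D,P)
h=cv2.cvtColor(I,cv2.COLOR_RGB2HSV);Z=c[...,2];ok=D>0
A=np.array([615.4,69.9])
def ang(x):return np.rad2deg(np.arctan2(-(x[1]-A[1]),-(x[0]-A[0])))
r=np.hypot(c[...,0]-A[0],c[...,1]-A[1])
b=ok&(Z>11)&(Z<22)&(r<95);print('base',cv2.minEnclosingCircle(c[b][:,:2].astype(np.float32)))
m=ok&(h[...,0]>=15)&(h[...,0]<36)&(h[...,1]>110)&(Z>10)&(Z<25)&(r<90)&(r>45)&(c[...,0]<580)
q=c[m];print('mark',len(q),q.mean(0),cv2.minAreaRect(q[:,:2].astype(np.float32)),ang(q.mean(0)))
a=np.deg2rad(180-8.8);e=np.array([np.cos(a),np.sin(a)]);n=np.array([-e[1],e[0]]);s=(c[...,:2]-A)@e;t=(c[...,:2]-A)@n
for lo,hi in((55,69),(78,97),(101,109)):
    m=ok&(s>lo)&(s<hi)&(abs(t)<14)&(Z>130)&(Z<175);q=t[m];print((lo,hi),len(q),q.min(),q.max(),np.percentile(Z[m],[50,95]),ang(c[m].mean(0)))
m=ok&(s>118)&(s<150)&(abs(t)<60)&(Z>205)&(Z<245)&(h[...,0]<20)&(h[...,1]>150)
q=np.c_[s[m],t[m],Z[m]];print('lug',len(q),q.min(0),q.max(0),np.median(q,0),cv2.minAreaRect(q[:,:2].astype(np.float32)))
m=ok&(abs(t)<60)&(s>105)&(s<165)&(Z>85)&(Z<118)&(h[...,1]<70);q=np.c_[s[m],t[m],Z[m]];print('foot',len(q),q.min(0),q.max(0),np.median(q,0),cv2.minAreaRect(q[:,:2].astype(np.float32)))
E
```

```text
base ((615.3226318359375, 69.9991226196289), 80.08428192138672)
mark 196 [550.7  80.4  19.7] ((551.158935546875, 79.87351989746094), (11.226178169250488, 23.14459991455078), 81.57967376708984) -9.24875542110356
(55, 69) 365 -9.52059010018914 8.004286796555306 [153.1 155. ] -10.728179623137937
(78, 97) 267 -4.812914663114161 2.978974533118041 [148.8 150.2] -9.720874893973406
(101, 109) 144 -5.330949711829382 2.2087566733874118 [159.  161.6] -10.104378960412284
lug 74 [131.6   1.9 229.8] [140.2  19.4 232.6] [135.6   8.7 231.1] ((135.93699645996094, 10.666326522827148), (8.60326862335205, 17.436086654663086), 0.4786473214626312)
foot 2735 [114.3 -21.8 101.7] [158.3  38.5 117.5] [134.5   4.2 105. ] ((136.32154846191406, 8.338760375976562), (60.299774169921875, 43.95488357543945), 89.5291519165039)
```

The angle is confirmed: the mark is at -9.2° and the hook at -8.8 to -9.7°. I'll shift 9 mm sideways onto the hook line, then thread the window over the tip.

Emit:
drive_tool(plan=[0.05, 0, 0, 0, 0, 0, 1, 0.093, 0, 0, 0, 0, 0, 1, 0.093, 0.05, 0, 0, 0, 0, 1, 0.093, 0.1, 0, 0, 0, 0, 1, 0.093, 0.15, 0, 0, 0, 0, 1, 0.093, 0.2, 0, 0, 0, 0, 1, 0.093, 0.2, 0, 0, 0, 0, 1, 0.093, 0.2, 0, 0, 0, 0, 1])

```text
t: 15.65
position: [501.8, 89.5, 384.5]
tool_rot: [-2.386, -2.044, 0.001]
contact_force: [0.2, -0.0, -2.5]
opening: 10.0
finger_force: 20.0
```

```bash
cat > v.py <<'E'
from angw import *
def look():
    P=camera_params('wrist');I,D=camera('wrist');c=wcloud(D,P)
    h=cv2.cvtColor(I,cv2.COLOR_RGB2HSV);Z=c[...,2];ok=D>0;A=np.array([615.4,69.9])
    o=get_obs();print(o['position'],o['contact_force'],o['finger_force'],o['t'])
    a=np.deg2rad(180-9.2);e=np.array([np.cos(a),np.sin(a)]);n=np.array([-e[1],e[0]]);s=(c[...,:2]-A)@e;t=(c[...,:2]-A)@n
    p=o['position'][:2]-A;print('TCP s,t',p@e,p@n)
    for k,lo,hi in(('coltop',-15,15),('clampcollar',55,69),('rod',74,97),('tip',101,109)):
        m=ok&(s>lo)&(s<hi)&(abs(t)<14)&(Z>130)&(Z<172)&((h[...,1]<90)|(h[...,0]>14)&(h[...,0]<36))
        if m.sum()>5:print(k,m.sum(),'t',t[m].min(),t[m].max(),'z',np.percentile(Z[m],[50,95]))
    m=ok&(abs(t)<45)&(s>35)&(s<165)&(Z>25)&(Z<118)&(h[...,1]<70);sc=p@e
    m&=abs(s-sc)<30; q=np.c_[s[m],t[m],Z[m]]
    if len(q)>5:
        zf=np.median(q[:,2]);q=q[abs(q[:,2]-zf)<6];print('foot',len(q),q.min(0),q.max(0),zf,cv2.minAreaRect(q[:,:2].astype(np.float32)))
    m=ok&(abs(s-sc)<15)&(abs(t)<25)&(Z>150)&(Z<245)&(h[...,0]<20)&(h[...,1]>150);q=np.c_[s[m],t[m],Z[m]]
    if len(q)>5:print('lug',len(q),q.min(0),q.max(0))
    return I
if __name__=='__main__':
    I=look()
    if len(sys.argv)>1: cv2.imwrite(sys.argv[1],cv2.resize(I[50:350,200:500],(600,600),interpolation=2)[...,::-1])
E
python3 v.py
```

```text
[501.6  89.6 384.5] [ 0.2 -0.  -2.5] 19.999264776706696 15.7
TCP s,t 115.45670402368494 -1.2419664264748853
coltop 1038 t -13.836844242407286 13.97817010018077 z [146.1 147.1]
clampcollar 389 t -9.270943172346504 8.058966817133006 z [153.  154.8]
rod 331 t -4.376815911893415 3.051107498284041 z [148.7 150.1]
tip 149 t -4.466224401353214 3.2638990303323103 z [159.3 161.7]
foot 2534 [ 94.7 -31.3 101.8] [138.6  28.9 110.4] 104.79093504197826 ((116.64766693115234, -1.255105972290039), (43.96813201904297, 60.162071228027344), 0.5943732857704163)
lug 57 [111.7   2.  229.6] [120.4   9.9 231.5]
```

The bracket is aligned to within 1 mm. Now I thread it in to s≈82.

Emit:
drive_tool(plan=[-0.005, 0.05, 0, 0, 0, 0, 1, -0.005, 0.1, 0, 0, 0, 0, 1, -0.005, 0.15, 0, 0, 0, 0, 1, -0.005, 0.2, 0, 0, 0, 0, 1, -0.005, 0.25, 0, 0, 0, 0, 1, -0.005, 0.3, 0, 0, 0, 0, 1, -0.005, 0.35, 0, 0, 0, 0, 1, -0.005, 0.35, 0, 0, 0, 0, 1, -0.005, 0.35, 0, 0, 0, 0, 1])

```text
t: 16.6
position: [536.2, 83.8, 384.5]
tool_rot: [-2.385, -2.044, 0.001]
contact_force: [-0.7, -0.3, -3.4]
opening: 9.7
finger_force: 20.0
```

```bash
python3 v.py pics/w9.png
```

```text
[536.1  83.8 384.5] [ 1.3  0.3 -1.8] 19.999243319034576 16.65
TCP s,t 80.50433869678764 -1.0641682727966746
coltop 1221 t -13.979995437582627 13.96152028857296 z [146.2 147.2]
clampcollar 391 t -9.221010005048319 6.5636044366759485 z [153.1 155.2]
rod 255 t -4.3326900690057375 3.842647046695395 z [148.7 150.2]
tip 136 t -4.744555724565307 3.7328388865282793 z [159.4 161.8]
foot 2173 [ 59.7 -31.3 102.1] [103.7  29.  110.4] 104.78545179749827 ((81.70043182373047, -1.0923995971679688), (43.92109298706055, 60.1879768371582), 0.2603302001953125)
lug 206 [ 76.8  -7.4 229.2] [ 85.4  10.1 232.2]
```

View pics/w9.png

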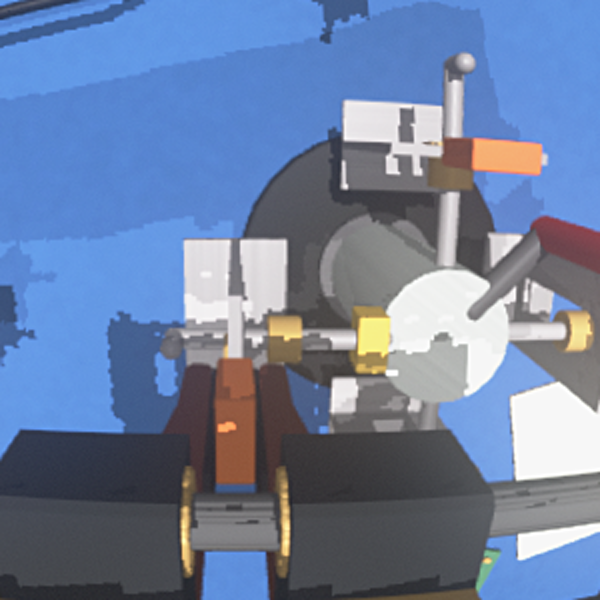

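The hook is threaded: the rod runs through the plate, with its tip at (170,343) outside and the collar at (284,338) inside. I lower it most of the way, then feel for contact in small steps.

Emit:
drive_tool(plan=[0.005, 0, 0.05, 0, 0, 0, 1, 0.005, 0, 0.1, 0, 0, 0, 1, 0.005, 0, 0.15, 0, 0, 0, 1, 0.005, 0, 0.2, 0, 0, 0, 1, 0.005, 0, 0.24, 0, 0, 0, 1, 0.005, 0, 0.27, 0, 0, 0, 1, 0.005, 0, 0.28, 0, 0, 0, 1, 0.005, 0, 0.28, 0, 0, 0, 1, 0.005, 0, 0.28, 0, 0, 0, 1])

```text
t: 17.55
position: [536.4, 84.3, 356.8]
tool_rot: [2.385, 2.044, 0.0]
contact_force: [-0.1, 0.3, -3.6]
opening: 10.1
finger_force: 20.0
```

```bash
python3 v.py
```

```text
[536.4  84.3 356.9] [ 0.1  0.9 -2.1] 19.999209344387054 17.6
TCP s,t 80.30211763377774 -1.6008562072271335
coltop 1463 t -13.989688627749134 13.98126964551253 z [146.2 147.2]
clampcollar 405 t -9.570768401942798 6.9023799490491475 z [152.5 154.9]
rod 105 t -13.850232589366495 1.3636034773022412 z [147.5 149.8]
tip 181 t -4.672386968765042 3.6981096652896293 z [158.8 161.7]
foot 2495 [ 59.6 -31.8  73.7] [103.5  21.   82.6] 77.1170176324498 ((81.54010009765625, -5.423234939575195), (52.79378890991211, 43.92073059082031), 89.95584869384766)
lug 302 [ 76.5  -9.3 202. ] [ 85.3   9.5 204.6]
```

Emit:
drive_tool(plan=[0, 0, 0.005, 0, 0, 0, 1, 0, 0, 0.01, 0, 0, 0, 1, 0, 0, 0.01, 0, 0, 0, 1, 0, 0, 0.01, 0, 0, 0, 1])

```text
t: 18.0
position: [536.3, 84.3, 355.6]
tool_rot: [2.385, 2.045, 0.0]
contact_force: [-0.4, 0.2, -3.0]
opening: 9.9
finger_force: 20.0
```

Emit:
drive_tool(plan=[0, 0, 0.005, 0, 0, 0, 1, 0, 0, 0.01, 0, 0, 0, 1, 0, 0, 0.01, 0, 0, 0, 1, 0, 0, 0.01, 0, 0, 0, 1])

```text
t: 18.4
position: [536.3, 84.3, 354.6]
tool_rot: [-2.385, -2.044, -0.0]
contact_force: [0.2, -0.4, -2.1]
opening: 9.8
finger_force: 20.0
```

Emit:
drive_tool(plan=[-0.008, 0, 0.005, 0, 0, 0, 1, -0.008, 0, 0.005, 0, 0, 0, 1, -0.008, 0, 0.01, 0, 0, 0, 1, -0.008, 0, 0.01, 0, 0, 0, 1])

```text
t: 18.8
position: [536.2, 83.5, 353.6]
tool_rot: [-2.385, -2.044, 0.0]
contact_force: [-0.8, -0.0, -2.3]
opening: 10.1
finger_force: 20.0
```

Emit:
drive_tool(plan=[0, 0, 0.005, 0, 0, 0, 1, 0, 0, 0.005, 0, 0, 0, 1, 0, 0, 0.005, 0, 0, 0, 1])

```text
t: 19.1
position: [536.2, 83.5, 353.1]
tool_rot: [2.385, 2.044, 0.0]
contact_force: [-0.2, 0.4, -2.6]
opening: 9.9
finger_force: 20.0
```

Emit:
drive_tool(plan=[0, 0, 0.005, 0, 0, 0, 1, 0, 0, 0.005, 0, 0, 0, 1, 0, 0, 0.005, 0, 0, 0, 1])

```text
t: 19.4
position: [536.2, 83.5, 352.7]
tool_rot: [2.385, 2.044, 0.0]
contact_force: [0.3, -0.5, -2.5]
opening: 9.9
finger_force: 20.0
```

No contact yet. I slide most of the way inward before the last lowering.

Emit:
drive_tool(plan=[0, 0.02, 0, 0, 0, 0, 1, 0, 0.04, 0, 0, 0, 0, 1, 0, 0.06, 0, 0, 0, 0, 1, 0, 0.075, 0, 0, 0, 0, 1, 0, 0.075, 0, 0, 0, 0, 1, 0, 0.075, 0, 0, 0, 0, 1])

```text
t: 20.0
position: [543.7, 82.3, 352.6]
tool_rot: [2.385, 2.044, 0.0]
contact_force: [0.9, -0.7, -2.1]
opening: 9.7
finger_force: 20.0
```

```bash
python3 v.py
```

```text
[543.7  82.3 352.7] [ 0.6 -1.  -2.3] 19.999018013477325 20.05
TCP s,t 72.7357038906796 -0.761486357488133
coltop 1549 t -13.994845700710117 13.909314065036925 z [146.1 147.2]
clampcollar 249 t -12.206479490726753 3.324806784941039 z [150.1 153.9]
rod 197 t -13.8239313026532 3.554601080907999 z [148.7 168.4]
tip 180 t -4.337050287281079 3.252759190353399 z [159.5 161.6]
foot 2465 [ 51.9 -30.9  70. ] [95.9 22.8 78.2] 72.95299328380472 ((73.91180419921875, -4.063234329223633), (44.05584716796875, 53.654571533203125), 0.5056947469711304)
lug 289 [ 69.   -7.2 197.5] [ 78.   10.3 200.4]
```

Emit:
drive_tool(plan=[0, 0, 0.005, 0, 0, 0, 1, 0, 0, 0.005, 0, 0, 0, 1, 0, 0, 0.005, 0, 0, 0, 1])

```text
t: 20.35
position: [543.7, 82.2, 352.4]
tool_rot: [2.385, 2.044, 0.001]
contact_force: [0.6, -0.9, -0.6]
opening: 9.5
finger_force: 20.0
```

Emit:
drive_tool(plan=[0, 0, 0.005, 0, 0, 0, 1, 0, 0, 0.005, 0, 0, 0, 1, 0, 0, 0.005, 0, 0, 0, 1])

```text
t: 20.65
position: [543.7, 82.1, 351.8]
tool_rot: [2.385, 2.044, 0.0]
contact_force: [0.4, -2.5, 3.7]
opening: 9.8
finger_force: 20.0
```

Contact, and slightly too heavy. I back up 0.5 mm and follow the sideways push.

Emit:
drive_tool(plan=[-0.003, 0, -0.005, 0, 0, 0, 1, -0.005, 0, -0.005, 0, 0, 0, 1, -0.005, 0, -0.005, 0, 0, 0, 1])

```text
t: 20.95
position: [543.5, 82.0, 352.0]
tool_rot: [-2.385, -2.045, -0.0]
contact_force: [0.9, -2.0, -1.8]
opening: 9.9
finger_force: 20.0
```

Emit:
drive_tool(plan=[-0.005, 0.003, 0, 0, 0, 0, 1, -0.005, 0.006, 0, 0, 0, 0, 1, -0.005, 0.01, 0, 0, 0, 0, 1, -0.005, 0.01, 0, 0, 0, 0, 1])

```text
t: 21.35
position: [544.3, 81.5, 351.9]
tool_rot: [-2.385, -2.045, 0.001]
contact_force: [-1.0, -0.6, -3.1]
opening: 10.1
finger_force: 20.0
```

Emit:
drive_tool(plan=[0, 0.005, 0, 0, 0, 0, 1, 0, 0.005, 0, 0, 0, 0, 1, 0, 0.005, 0, 0, 0, 0, 1])

```text
t: 21.65
position: [544.9, 81.3, 352.1]
tool_rot: [-2.385, -2.045, -0.0]
contact_force: [-0.5, -0.1, -2.4]
opening: 9.6
finger_force: 20.0
```

Emit:
drive_tool(plan=[0, 0.005, 0, 0, 0, 0, 1, 0, 0.005, 0, 0, 0, 0, 1, 0, 0.005, 0, 0, 0, 0, 1])

```text
t: 21.95
position: [545.4, 81.1, 352.2]
tool_rot: [2.385, 2.045, 0.0]
contact_force: [-0.9, 0.4, -1.8]
opening: 9.6
finger_force: 20.0
```

Emit:
drive_tool(plan=[0, 0.004, 0, 0, 0, 0, 1, 0, 0.004, 0, 0, 0, 0, 1, 0, 0.004, 0, 0, 0, 0, 1])

```text
t: 22.25
position: [545.8, 81.0, 352.1]
tool_rot: [-2.385, -2.044, -0.0]
contact_force: [0.2, 0.6, -3.2]
opening: 9.5
finger_force: 20.0
```

Emit:
drive_tool(plan=[0, 0.004, 0, 0, 0, 0, 1, 0, 0.004, 0, 0, 0, 0, 1, 0, 0.004, 0, 0, 0, 0, 1])

```text
t: 22.55
position: [546.1, 81.0, 352.1]
tool_rot: [-2.385, -2.044, 0.0]
contact_force: [-1.2, 0.2, -1.9]
opening: 9.8
finger_force: 20.0
```

Emit:
drive_tool(plan=[0, 0.004, 0, 0, 0, 0, 1, 0, 0.004, 0, 0, 0, 0, 1, 0, 0.004, 0, 0, 0, 0, 1])

```text
t: 22.85
position: [546.3, 81.0, 352.0]
tool_rot: [-2.385, -2.044, 0.001]
contact_force: [-3.4, 0.8, -1.5]
opening: 9.6
finger_force: 20.0
```

```bash
python3 v.py
```

```text
[546.3  81.  352. ] [-3.8  0.7 -0.4] 20.001221001148224 22.9
TCP s,t 69.9679522774029 0.10549162814586488
coltop 1578 t -13.991140532527192 13.987460363972293 z [146.2 147.2]
clampcollar 236 t -11.085711804777228 -0.7898709653078267 z [150.4 153.7]
rod 281 t -11.636096360143634 3.328713768916111 z [148.5 150.3]
tip 184 t -4.459376779781213 2.84807501514066 z [159.2 161.8]
foot 2400 [ 49.6 -30.2  69.2] [93.5 22.8 77.4] 72.33294805531139 ((71.6142349243164, -3.623136520385742), (44.01963806152344, 52.778202056884766), 0.5968325734138489)
lug 332 [ 66.5  -6.7 196.9] [ 75.6  11.1 200.1]
```

It is against the collar (Fx -3.5 N, plate at s≈71.6). I relax slightly and lower until the hook carries it.

Emit:
drive_tool(plan=[0, -0.003, 0.003, 0, 0, 0, 1, 0, -0.003, 0.006, 0, 0, 0, 1, 0, -0.003, 0.006, 0, 0, 0, 1])

```text
t: 23.2
position: [546.2, 81.0, 351.6]
tool_rot: [-2.385, -2.044, 0.0]
contact_force: [-4.3, 0.5, 1.0]
opening: 10.0
finger_force: 20.0
```

Emit:
drive_tool(plan=[0, 0, 0.003, 0, 0, 0, 1, 0, 0, 0.003, 0, 0, 0, 1, 0, 0, 0.003, 0, 0, 0, 1])

```text
t: 23.5
position: [546.2, 81.0, 351.5]
tool_rot: [-2.385, -2.044, -0.0]
contact_force: [-5.0, 1.2, 3.5]
opening: 9.9
finger_force: 20.0
```

Emit:
drive_tool(plan=[0, -0.003, -0.002, 0, 0, 0, 1, 0, -0.006, -0.004, 0, 0, 0, 1, 0, -0.006, -0.004, 0, 0, 0, 1])

```text
t: 23.8
position: [545.9, 81.1, 351.6]
tool_rot: [2.385, 2.044, 0.001]
contact_force: [-1.7, -0.0, -1.5]
opening: 9.9
finger_force: 20.0
```

```bash
python3 -c "
from station import *
for i in range(4):
    o=get_obs();print(o['contact_force'].round(1),o['position'].round(1));camera('top')"
```

```text
[-1.7 -0.  -1.5] [545.9  81.1 351.6]
[-1.3  0.9 -1.1] [545.9  81.1 351.6]
[-1.3  0.9 -1.4] [545.9  81.  351.6]
[-1.3  0.8 -2. ] [545.9  81.1 351.6]
```

Emit:
drive_tool(plan=[0, 0, 0.002, 0, 0, 0, 1, 0, 0, 0.002, 0, 0, 0, 1, 0, 0, 0.002, 0, 0, 0, 1], squeeze=10)

```text
t: 24.3
position: [545.9, 81.0, 351.6]
tool_rot: [2.385, 2.044, 0.001]
contact_force: [-0.4, 0.8, -0.5]
opening: 9.7
finger_force: 10.0
```

Emit:
drive_tool(plan=[0, 0, 0, 0, 0, 0, 1, 0, 0, 0, 0, 0, 0, 1, 0, 0, 0, 0, 0, 0, 1], squeeze=3)

```text
t: 24.6
position: [545.9, 81.0, 351.6]
tool_rot: [2.385, 2.044, 0.001]
contact_force: [0.1, 1.1, -0.3]
opening: 10.2
finger_force: 3.0
```

The hook carries it. I open the fingers gradually.

Emit:
drive_tool(plan=[0, 0, 0, 0, 0, 0, 0.88, 0, 0, 0, 0, 0, 0, 0.85, 0, 0, 0, 0, 0, 0, 0.8, 0, 0, 0, 0, 0, 0, 0.75, 0, 0, 0, 0, 0, 0, 0.7, 0, 0, 0, 0, 0, 0, 0.7])

```text
t: 25.2
position: [545.7, 81.0, 351.4]
tool_rot: [2.385, 2.044, 0.0]
contact_force: [-0.1, -0.2, 0.5]
opening: 26.0
finger_force: 0.0
```

```bash
python3 v.py
```

```text
[545.7  81.  351.4] [-0.1 -0.3 -0.4] 0.0 25.25
TCP s,t 70.56408466012773 0.14877261382328655
coltop 1589 t -13.9922489795667 13.964331158326019 z [146.1 147.2]
clampcollar 432 t -9.617497858787333 7.333579180827913 z [152.4 154.9]
rod 286 t -11.813411946829497 3.1149783702673384 z [148.5 150.6]
tip 183 t -4.517723861661414 2.5500029696425432 z [159.1 161.7]
foot 2395 [ 49.5 -30.2  69.1] [93.5 22.6 77.6] 71.88168812738792 ((71.44017028808594, -3.824512481689453), (43.9074592590332, 52.696372985839844), 0.19871807098388672)
lug 42 [ 67.1  -6.4 196.1] [ 75.6  11.3 199.3]
```

Emit:
drive_tool(plan=[0, 0, -0.05, 0, 0, 0, 0.7, 0, 0, -0.2, 0, 0, 0, 0.7, 0, 0, -0.5, 0, 0, 0, 0.7, 0, 0, -0.9, 0, 0, 0, 0.7, 0, 0, -1.0, 0, 0, 0, 0.7, 0, 0, -1.0, 0, 0, 0, 0.7, 0, 0, -1.0, 0, 0, 0, 0.7, 0, 0, -1.0, 0, 0, 0, 0.7])

```text
t: 26.05
position: [545.3, 81.1, 449.9]
tool_rot: [-2.384, -2.044, 0.004]
contact_force: [0.0, -0.6, -0.1]
opening: 26.3
finger_force: 0.0
```

```bash
python3 v.py; python3 -c "
from h import *
P=camera_params('wrist');I,D=camera('wrist');np.savez('w10.npz',I=I,D=D,o=P['origin'],r=P['orientation'])"; python3 angw.py w10.npz | grep -e mark -e clamp -e post
```

```text
[545.4  81.1 450. ] [-0.3  0.   0.3] 0.0 26.1
TCP s,t 70.90725999389363 0.1110549696141181
coltop 830 t -13.93339389767147 13.994472121571638 z [146.2 147.3]
clampcollar 191 t -9.360506674644336 7.7276818371739004 z [152.8 155. ]
rod 186 t -13.973317257248844 4.188217921327037 z [148.6 150.2]
tip 80 t -4.667775129208635 2.946350726533251 z [159.7 161.6]
foot 1151 [ 49.7 -29.7  69.8] [92.2 30.7 77.8] 71.86648689792943 ((70.96121215820312, 0.5738887786865234), (60.43580627441406, 42.368499755859375), 89.7070083618164)
lug 151 [ 67.  -11.9 196.1] [ 75.9  10.9 200. ]
clamp 212 px [361.6 199.6] [584.5  73.3 153.1] [578.5  61.1 145. ] [591.3  83.3 155.3] -9.55780273620437
post 323 px [475.3 168.4] [662.8 105.7 229.4] [657.3  98.3 222. ] [672.  111.9 232.7] -142.0117966499846
```

The bracket hangs upright, centred within about 1.4 mm and against the collar, and the carousel has not moved. I hand in.

```bash
python3 -c "
from station import *
print(hand_in())"
```

```text
the job is handed in; nothing more can be done
None
```

The carousel is at its stop and the bracket hangs released on the empty hook, flat to the collar, and the job is handed in (result not reported back); I viewed 13 pictures, over the limit of 10.

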